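# Set out the coffee board

### The arm

A 6-joint arm with a two-finger parallel gripper is mounted at the origin on a cart in front of the work surface, level with it; the furniture and walls round the work are solid. World frame = base frame: x ahead of the robot, y to its left, z up, the work surface at z = 0. Lengths are in m, angles in degrees, forces in N, time in s.
With the tool pointing down it reaches from about 0.35 to 0.875 m from the base axis. Payload 4.2 kg.
Tool frame: the origin (TCP) lies at the very end of the fingers, on their centre line; the grasp point (between the pads) lies 19 mm behind it (tcp_to_grasp is the z of the grasp point in the tool frame, in m); z points along the fingers, y is the direction in which the jaws open and shut (so a half turn about z gives the same grasp; the last joint's range is limited). The gripper opens to 87 mm and grips with 3 to 60 N. Pads are 19 mm wide; open, the fingers measure 117 mm over their backs; the gripper's body (75 mm by 190 mm) begins 51 mm behind the grasp point.
Start: joints at [-49.068, 22.042, 0.453, 0, -68.411, -14.817], TCP at [0.275, -0.561, 0.223] pointing down, gripper open.
Joint ranges: [-179.83, 179.83], [-69.29, 118.12], [-61.27, 80.66], [-181.25, 117.63], [-171.15, -9.14], [-177.46, 177.46]. Speed limits (degrees/s): [159.86, 159.86, 180, 180, 180, 180].

### API

Orientations are given as a 3x3 rotation matrix whose columns are the frame's x, y, z axes.
In Python, from station import sense, capture, camera_params, finish_job, tcp_to_grasp gives the robot as it stands.
- The arm moves only by the shell command python3 -m inch 'ROWS'. ROWS is JSON, a list of rows, each an object of numbers: "jaw": the closure in counts, from 0 (fully open) to 255 (shut); "x", "y", "z": the shift along the world's x, y, z normalised to -1 to 1, where 1 is 0.06 m; "ax", "ay", "az": the turn, a rotation vector about the world's x, y, z normalised to -1 to 1, where 1 is 10 degrees. A call has 1 to 12 rows; each row shifts and turns the pose as measured when the row begins; what a row does not reach is not made up. A row lasts 1/8 s, in which the tool goes at most 62.5 mm and 10.7 degrees, less where a joint would pass 70% of its speed; a pose out of reach is approached as far as the arm can. A call with a number of a shift or a turn outside -1 to 1 is refused whole. A call with a gripper value outside its range is refused whole. The fingers move at their own pace and stop on an object; the grip force is fixed at half the most. Time passes only in rows, so rows that do not move let the fingers close. It gives the time, the measured TCP pose, the force and the opening at its end, in the units of the state.
- sense(): the state, without advancing time (a new reading comes with each control period).
- capture(name): name is "scene" or "top"; returns the picture (420x560x3 uint8, red, green, blue); there is no depth.
- camera_params(name): a dict with "vfov" (degrees; the focal length in pixels is half the picture's height over the tangent of half this angle, whatever the lens; pixels are square), "cx", "cy" (the principal point, pixels), "R" (3x3) and "t" (3): a world point X has camera coordinates R X + t. Camera axes: x right, y down, z forward; pixel columns grow to the right and rows downward; lengths in m; the calibration is good to about 2 mm. A picture is of the moment at which its call begins. camera_params takes no time and is no camera call.
- finish_job(): hands the job in, once; it reports no verdict.
The state is a dict: "time_s": time; "joints": joint angles; "joint_velocities": joint speeds; "effort": joint torques, N m; "tcp_pos": TCP position; "ee_rot": TCP orientation; "wrist_force": force on the tool from outside, world axes, zero at the start; "moment": the same for the moment, N m; "gripper_width": opening from 0.0 (shut) to 1.0 (fully open).
Only numpy, scipy, OpenCV 4.12 (cv2) and the standard library are available. Lean on these libraries where they do the work, as an engineer would, in place of code of your own. Each camera call takes 0.05 s, during which the arm holds its last target.

### The job

Set out the coffee things on the wooden board. On the centre line of the chrome drip tray stand the tamper in the middle, the steel jigger 70 mm from it towards the tray end on the sugar box's side, and the glass shaker 70 mm from it towards the other end; stand the black flask on the board midway between the sugar box and the milk pitcher. All four stand upright and free, and the bottle pourer stays where it is.

Things in the scene. Friction and masses are not known exactly. Their poses are not given: they have to be found in the camera images.
- board: Wooden board on four feet, 280 mm (x) by 305 mm (y), its top 32 mm above the counter; fixed. Origin: under its centre at counter height; axes as the world's.
- drip_tray: Black drip tray with a slotted chrome grille on top, fixed to the board at its far side. 94 mm (its x) by 218 mm (its y), grille surface 18 mm above its underside (50 mm above the counter). Origin: centre of its underside; z up, y along its long centre line, pointing to the robot's left (within 0.12 rad). The three standing places are on this centre line: the middle (y = 0) and y = +70 and -70 mm.
- sugar_box: Open bamboo box with paper sugar sticks, fixed to the board on the robot's side of the tray, towards one end of it (left or right), the milk pitcher towards the other. 60 mm (its x) by 68 mm (its y), walls 52 mm high, the sticks reach 92 mm above its underside. Origin: centre of its underside; z up, y pointing to the robot's left (within 0.06 rad).
- pitcher: Small steel milk pitcher, fixed to the board about 205 mm to the left or right of the sugar box. Round body 69 mm across and 80 mm high, its centre at y = +14 mm of its own frame; thin handle at its -y side, to y = -49 mm. Origin: at its underside, in the middle of its extents (handle included); z up; its y axis points to the robot (within 0.06 rad). 'Midway' means halfway between this origin and that of the sugar box.
- tamper: Coffee tamper, 0.38 kg or so, standing loose: round steel foot 58 mm across and 24 mm high, black turned grip up to 40 mm across above it, 82 mm high in all. Grip it round the black grip, about 62 mm above its underside. Origin: centre of its underside; z up along its axis.
- jigger: Double-ended steel jigger (hourglass measure), standing loose: 44 mm across, 74 mm high, to be treated as a 44 mm cylinder when gripped; grip about 50 mm above its underside. Origin: centre of its underside; z up along its axis.
- shaker: Clear glass shaker with a pale grey domed cap, standing loose: 44 mm across, 90 mm high (glass body to about 70 mm, cap 34 mm across). Its foot is a little round, so it may lean by 0.05 rad. Grip the body about 55 mm above its underside. Origin: centre of its underside; z up along its axis.
- flask: Small black flask, standing loose: body 57 mm across up to 41 mm height, then a narrow stepped cap 32 mm across up to 74 mm. Grip the cap about 65 mm above the underside, fingertips above the shoulder at 41 mm. Origin: centre of its underside; z up along its axis.
- pourer: Bystander in the row of loose things on the counter (spaced about 77 mm, one row from left to right, so close the fingers across the row): bottle pourer, black rubber stopper with a bent steel spout, 33 x 43 mm and 70 mm high, loose and light. Not to be moved or knocked over. Origin: centre of its extents at its underside; z up.

How it is judged:
By the outcome, as a careful person would: the job done as asked, in the order asked, and still so for the second after the job is handed in, with the robot touching nothing.
It also fails if it takes over 115 s, if anything falls off the work surface, if the arm or the gripper's body presses on something with over 40 N, if the wrist force passes 120 N, or if a joint passes its speed limit or range.

## Working session

There is one attempt and no reset: what is moved stays moved. The work goes in short steps, Python scripts to look and compute and a shell command to move; the robot and the scene stay as the last step left them, time stands still between calls to the robot, and variables do not carry over. Pictures are saved under pics/ and viewed, and the job is handed in when it is done.

```bash
ls; mkdir -p pics
python3 - <<'E'
from station import *
import cv2
for n in("scene","top"):
    im=capture(n); cv2.imwrite(f"pics/{n}0.png",im[:,:,::-1])
    print(n,camera_params(n))
s=sense(); print(s['time_s'],s['tcp_pos'],s['ee_rot'],s['gripper_width'],tcp_to_grasp)
E
```

```text
pics
scene {'vfov': 45.84494476101506, 'cx': 279.42360840479535, 'cy': 203.56986593570093, 'R': array([[-0.46390325, -0.88578828,  0.01314889],
       [-0.59510749,  0.30060494, -0.74530782],
       [ 0.65623231, -0.35357573, -0.66659084]]), 't': array([0.21497077, 0.37447056, 1.06665482])}
top {'vfov': 57.40097966107045, 'cx': 273.88649111796445, 'cy': 213.2243519369165, 'R': array([[-0.00757302, -0.99992998,  0.00909357],
       [-0.99272028,  0.00642465, -0.12027122],
       [ 0.12020437, -0.00993819, -0.99269942]]), 't': array([-0.04081378,  0.49437484,  0.88021066])}
0.1 [ 0.27490685 -0.56072622  0.22158652] [[-8.97991004e-01 -4.40012815e-01 -9.38102721e-04]
 [-4.40013802e-01  8.97989447e-01  1.67518465e-03]
 [ 1.05303632e-04  1.91707889e-03 -9.99998157e-01]] 1.0017221914274086 -0.0187
```

View pics/scene0.png

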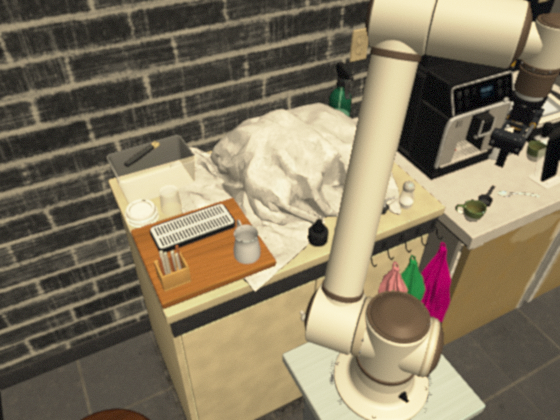

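View pics/top0.png

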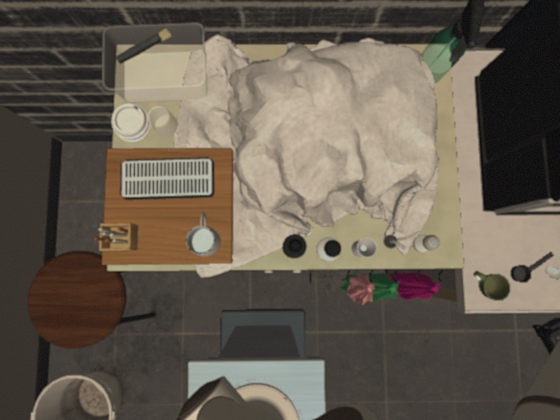

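The top view shows the board at upper left (sugar box at about 115,237, pitcher at 203,240, tray at 167,178). The loose row runs from about (293,245) to (428,243). I'll enlarge both areas.

Run:
```python
import cv2
t=cv2.imread("pics/top0.png");s=cv2.imread("pics/scene0.png")
cv2.imwrite("pics/z1.png",cv2.resize(t[140:275,95:245],None,fx=5,fy=4.4*5/4.4,interpolation=2)[:600])
cv2.imwrite("pics/z2.png",cv2.resize(t[215:275,275:450],None,fx=4.5,fy=4.5,interpolation=2))
cv2.imwrite("pics/z3.png",cv2.resize(s[170:310,110:340],None,fx=3.4,fy=3.4,interpolation=2))
```

```text
(no output)
```

View pics/z1.png

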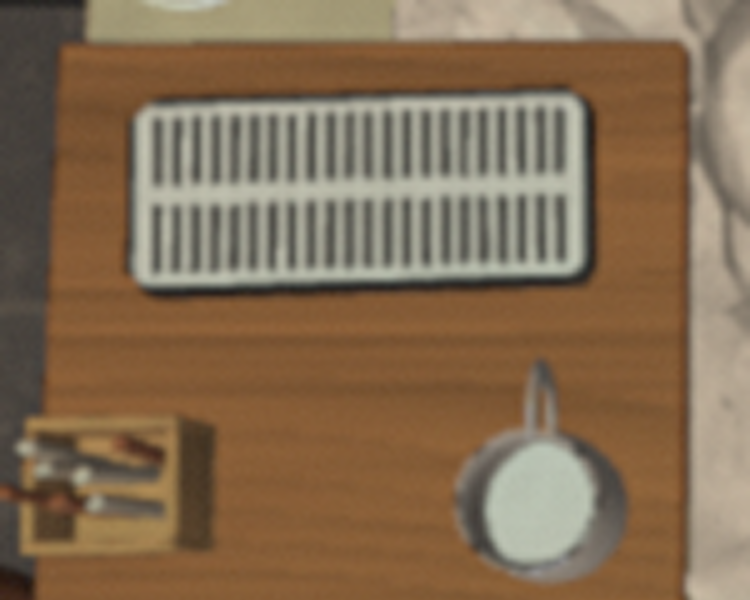

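View pics/z2.png

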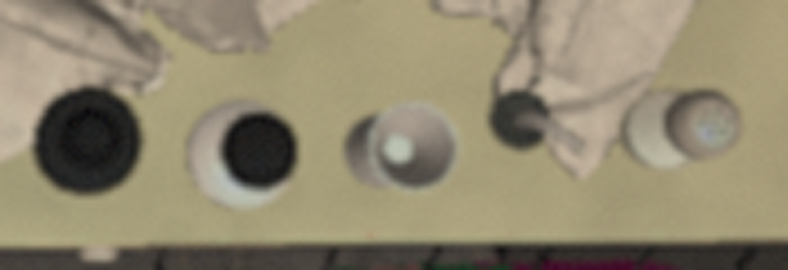

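View pics/z3.png

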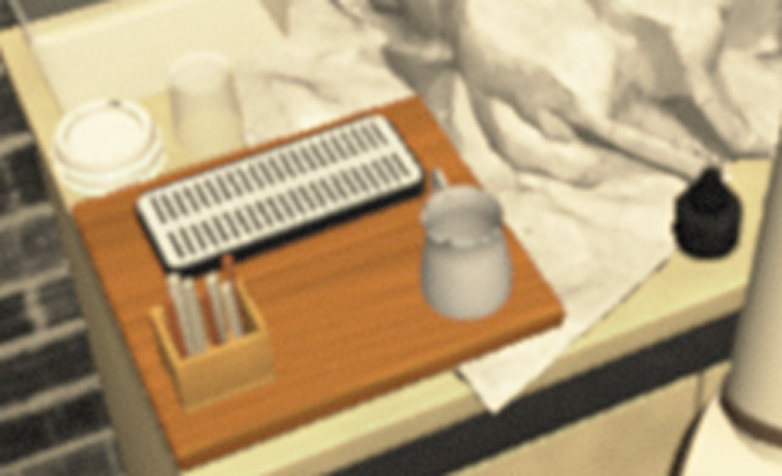

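```bash
cat > h.py <<'E'
import numpy as np
from station import camera_params
def K(n):
    p=camera_params(n); f=210/np.tan(np.radians(p['vfov']/2)); return f,p['cx'],p['cy'],p['R'],p['t']
def w(n,u,v,z):
    f,cx,cy,R,t=K(n); d=R.T@np.array([(u-cx)/f,(v-cy)/f,1]); C=-R.T@t
    return (C+d*(z-C[2])/d[2])
def proj(n,X):
    f,cx,cy,R,t=K(n); c=np.asarray(X)@R.T+t; return np.c_[cx+f*c[...,0]/c[...,2],cy+f*c[...,1]/c[...,2]]
E
python3 - <<'E'
from h import *
np.set_printoptions(precision=4,suppress=True)
z1=lambda X,Y,z:w("top",95+(X+.5)/5-.5,140+(Y+.5)/5-.5,z)
z2=lambda X,Y,z:w("top",275+(X+.5)/4.5-.5,215+(Y+.5)/4.5-.5,z)
z3=lambda X,Y,z:w("scene",110+(X+.5)/3.4-.5,170+(Y+.5)/3.4-.5,z)
print("board TL,TR,",z1(61,44,.032),z1(686,42,.032), "corner BL/BR full", w("top",103,263,.032),w("top",233,263,.032))
print("tray corners TL TR BR BL",*[z1(*p,.05)[:2] for p in[(133,100),(587,90),(594,281),(131,291)]])
print("tray chrome ends mid",z1(134,197,.05),z1(590,185,.05))
print("box rim (l,t,r,b)",*[z1(*p,.084)[:2] for p in[(22,420),(185,415),(185,552),(20,556)]])
print("pitcher body",z1(541,505,.032+.04), "rim", z1(540,500,.112),"handle end",z1(540,360,.08))
print("flask body top",z2(88,140,.041),"cap",z2(88,135,.074))
print("tamper foot",z2(242,154,.024), "r", z2(189,154,.012),z2(296,154,.024),"grip",z2(260,149,.08))
print("jig top",z2(413,144,.074), z2(370,144,.074)[1]-z2(456,144,.074)[1])
print("pourer",z2(520,120,.03))
print("shaker cap",z2(704,124,.088),"foot l",z2(626,130,.03),z2(690,130,.06))
print("scene: board corners",z3(75,205,.032),z3(425,97,.032),z3(563,318,.032),z3(183,465,.032))
print("scene tray",[z3(*p,.05)[:2] for p in [(140,200),(380,115),(420,170),(175,262)]])
print("scene flask bottom/top", z3(708,172,.074))
E
```

```text
board TL,TR, [0.6536 0.3568 0.032 ] [0.6532 0.0562 0.032 ] corner BL/BR full [0.38   0.3534 0.032 ] [0.3777 0.0518 0.032 ]
tray corners TL TR BR BL [0.621  0.3141] [0.6248 0.1009] [0.5335 0.0965] [0.5301 0.3113]
tray chrome ends mid [0.5745 0.3117 0.05  ] [0.5791 0.0989 0.05  ]
box rim (l,t,r,b) [0.4669 0.3438] [0.4686 0.2719] [0.4081 0.2697] [0.4069 0.3418]
pitcher body [0.4283 0.1158 0.072 ] rim [0.4284 0.1093 0.112 ] handle end [0.4927 0.1158 0.08  ]
flask body top [ 0.4164 -0.0907  0.041 ] cap [ 0.4177 -0.0887  0.074 ]
tamper foot [ 0.4091 -0.1726  0.024 ] r [ 0.4097 -0.1462  0.012 ] [ 0.4089 -0.2011  0.024 ] grip [ 0.41   -0.1731  0.08  ]
jig top [ 0.4121 -0.2504  0.074 ] 0.04288293286978434
pourer [ 0.4256 -0.3181  0.03  ]
shaker cap [ 0.4204 -0.3904  0.088 ] foot l [ 0.42   -0.3735  0.03  ] [ 0.4186 -0.3949  0.06  ]
scene: board corners [0.6486 0.3553 0.032 ] [0.6428 0.0539 0.032 ] [0.3664 0.0633 0.032 ] [0.3661 0.357  0.032 ]
scene tray [array([0.6118, 0.3104]), array([0.6196, 0.104 ]), array([0.5439, 0.101 ]), array([0.5351, 0.3064])]
scene flask bottom/top [ 0.4165 -0.09    0.074 ]
```

```bash
cat > ov.py <<'E'
import cv2
from h import *
def circ(x,y,r,z): a=np.linspace(0,2*np.pi,60); return np.c_[x+r*np.cos(a),y+r*np.sin(a),0*a+z]
def rect(x,y,th,lx,ly,z):
    c,s=np.cos(th),np.sin(th); P=np.array([[-1,-1],[1,-1],[1,1],[-1,1],[-1,-1]])*[lx/2,ly/2]
    return np.c_[x+c*P[:,0]-s*P[:,1],y+s*P[:,0]+c*P[:,1],0*P[:,0]+z]
def overlay(cam,src,out,box,k,curves):
    im=cv2.imread(src)[box[1]:box[3],box[0]:box[2]]; im=cv2.resize(im,None,fx=k,fy=k,interpolation=2)
    for i,c in enumerate(curves):
        p=(proj(cam,c)-[box[0],box[1]]+.5)*k-.5
        cv2.polylines(im,[np.round(p*8).astype(int)],False,[(0,0,255),(0,255,0),(255,0,0),(255,0,255),(0,255,255)][i%5],1,cv2.LINE_AA,3)
    cv2.imwrite(out,im)
E
python3 - <<'E'
from ov import *
B=[rect(.516,.205,0,.28,.305,.032),rect(.5768,.2055,-.021,.094,.218,.05),rect(.4375,.3068,-.02,.06,.068,.084),
 circ(.4285,.113,.0345,.05),rect(.4425,.113,0,.098,.069,.032),circ(.4285,.113,.026,.112)]
L=[circ(.4165,-.0897,.0285,.041),circ(.4165,-.0897,.016,.074),circ(.4095,-.173,.029,.024),circ(.4095,-.173,.018,.08),circ(.412,-.2505,.022,.074),circ(.412,-.2505,.022,.0),circ(.42,-.39,.017,.085),circ(.42,-.39,.022,.06),circ(.42,-.39,.022,.0),rect(.4256,-.325,0,.033,.043,.02)]
overlay("top","pics/top0.png","pics/o1.png",(95,140,245,275),5,B) 
overlay("top","pics/top0.png","pics/o2.png",(275,215,450,275),4.5,L)
overlay("scene","pics/scene0.png","pics/o3.png",(110,170,340,310),3.4,B+L)
E
```

```text
(no output)
```

View pics/o1.png

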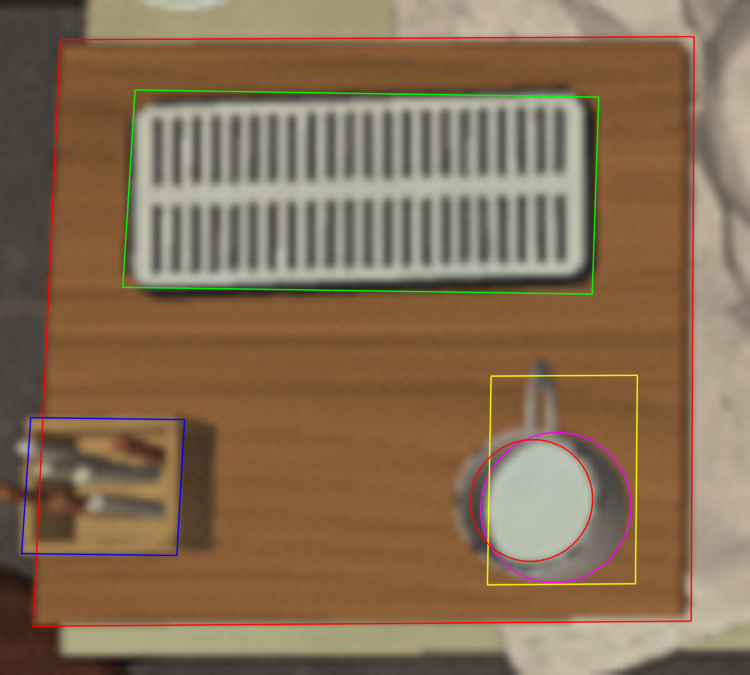

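View pics/o2.png

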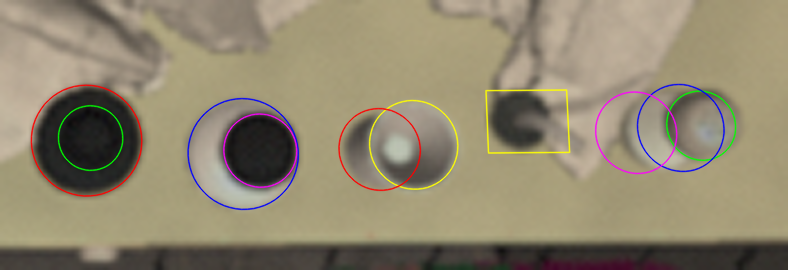

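View pics/o3.png

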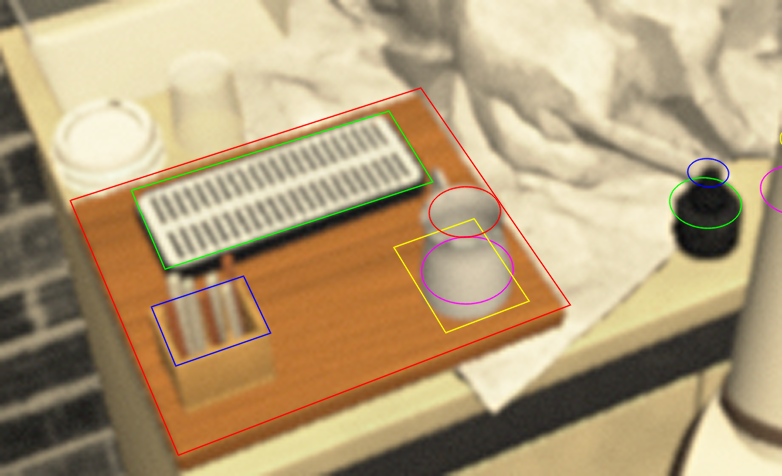

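Run:
```python
from ov import *
# rectified world map: x 0.36..0.76 (up), y 0.1..-0.45 ; 700px/m
S=700
xs=np.arange(.76,.36,-1/S); ys=np.arange(.12,-.45,-1/S)
Y,X=np.meshgrid(ys,xs)
for z in(.0,.06,.12):
    o=[]
    for cam in("top","scene"):
        im=cv2.imread(f"pics/{cam}0.png")
        p=proj(cam,np.stack([X.ravel(),Y.ravel(),0*X.ravel()+z],1)).astype(np.float32)
        r=cv2.remap(im,p[:,0].reshape(X.shape),p[:,1].reshape(X.shape),1)
        for g in np.arange(.4,.76,.1): cv2.line(r,(0,int((.76-g)*S)),(r.shape[1],int((.76-g)*S)),(0,0,255),1)
        for g in np.arange(.1,-.45,-.1): cv2.line(r,(int((.12-g)*S),0),(int((.12-g)*S),r.shape[0]),(0,0,255),1)
        o.append(r)
    cv2.imwrite(f"pics/rect{int(z*100)}.png",np.hstack(o))
```

```text
(no output)
```

View pics/rect0.png

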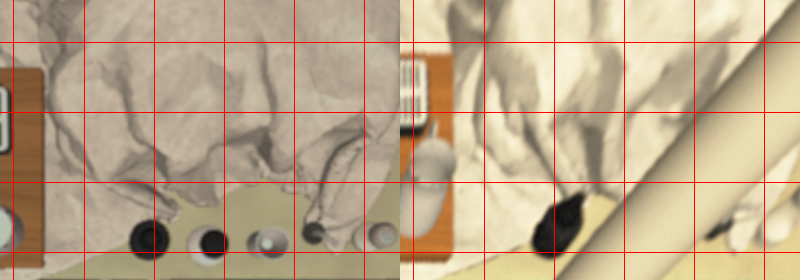

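View pics/rect12.png

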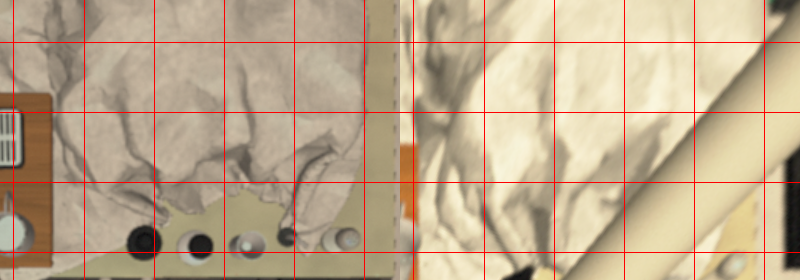

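Run:
```python
from ov import *
L=[circ(.42,-.39,.017,.085),circ(.42,-.39,.022,.06),circ(.42,-.39,.022,.0)]
for i,C in enumerate(([],L)):
  overlay("top","pics/top0.png",f"pics/a{i}.png",(380,220,450,265),8,C)
  overlay("scene","pics/scene0.png",f"pics/b{i}.png",(370,165,440,230),8,C)
  a=cv2.imread(f"pics/a{i}.png");b=cv2.imread(f"pics/b{i}.png")
  cv2.imwrite(f"pics/ab{i}.png",np.vstack([a,b])[:,:560] if 0 else cv2.resize(np.vstack([a,b]),None,fx=.66,fy=.66))
cv2.imwrite("pics/ab.png",np.hstack([cv2.imread("pics/ab0.png"),cv2.imread("pics/ab1.png")]))
```

```text
(no output)
```

View pics/ab.png

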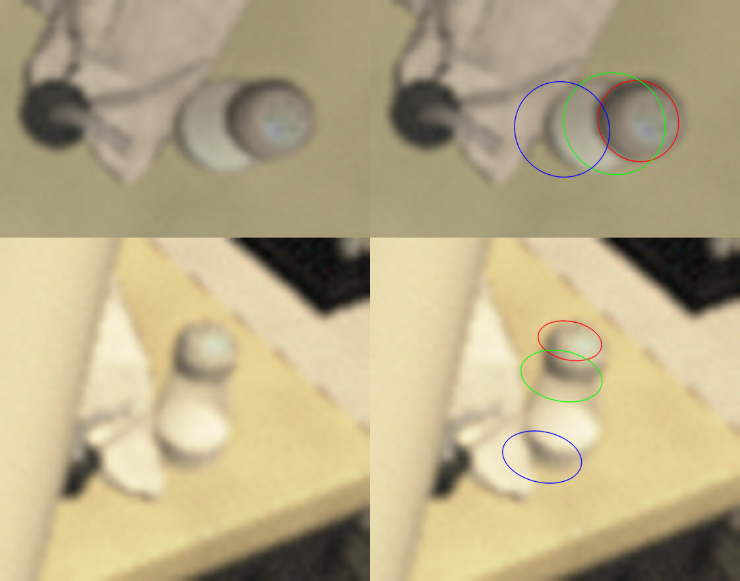

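Run:
```python
from ov import *
o=[]
for x,y in((.418,-.397),(.418,-.400)):
  L=[circ(x,y,.017,.078),circ(x,y,.022,.02),circ(x,y,.020,.003)]
  overlay("top","pics/top0.png",f"pics/a.png",(380,220,450,265),8,L)
  overlay("scene","pics/scene0.png",f"pics/b.png",(370,165,440,230),8,L)
  o.append(cv2.resize(np.vstack([cv2.imread("pics/a.png"),cv2.imread("pics/b.png")]),None,fx=.66,fy=.66))
cv2.imwrite("pics/ab2.png",np.hstack(o))
```

```text
(no output)
```

View pics/ab2.png

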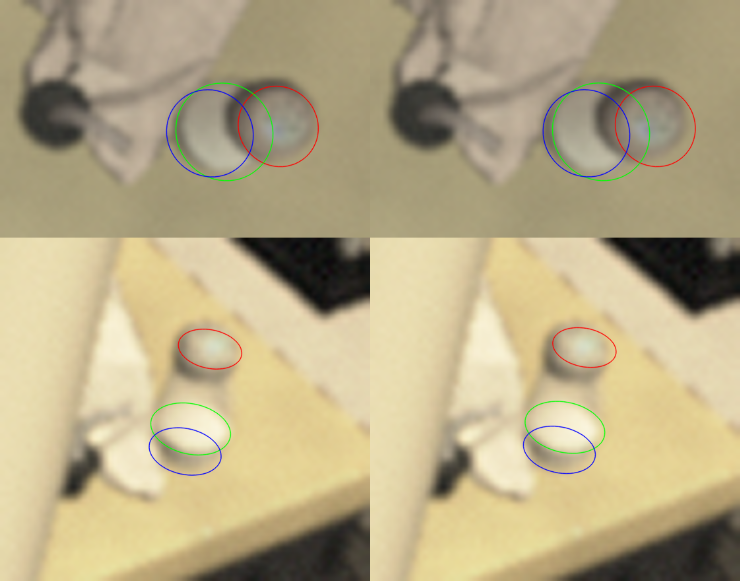

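The loose row, left to right, is flask, tamper, jigger, pourer, shaker. The sugar box is at the tray's left (+y) end. First move: to above the tamper.

```bash
python3 -m inch '[{"x":0.28,"y":0.8,"az":0.8,"jaw":60},{"x":0.28,"y":0.8,"az":0.8},{"x":0.28,"y":0.8,"az":0.8},{"x":0.28,"y":0.8,"az":0.8},{"x":0.28,"y":0.8,"az":0.8},{"x":0.28,"y":0.8,"az":0.8},{"x":0.28,"y":0.8,"az":0.8},{"x":0.28,"y":0.8,"az":0.8}]'
cat > d.py <<'E'
import sys
from station import sense
import numpy as np
s=sense(); t=np.array([float(a) for a in sys.argv[1:4]]); R=s['ee_rot']
print("t",round(s['time_s'],2),"tcp",s['tcp_pos'].round(4),"need(units)",((t-s['tcp_pos'])/.06).round(2),"yaw off (units)",round(-(((np.degrees(np.arctan2(R[1,1],R[0,1]))+90)%180)-90)/10,2),"tilt",R[:2,2].round(3),"F",s['wrist_force'].round(1),"w mm",round(s['gripper_width']*87,1),"j",s['joints'].round(0))
E
python3 d.py .4097 -.173 .043
```

```text
t 0.1 tcp [ 0.2749 -0.5607  0.2216] need(units) [ 2.25  6.46 -2.98] yaw off (units) 6.39 tilt [-0.001  0.002] F [ 0.2  0.3 -0.5] w mm 87.1 j [-49.  22.   0.  -0. -68. -15.]$[0]: bad value
```

```bash
python3 -m inch '[{"x":0.28,"y":0.8,"z":0,"ax":0,"ay":0,"az":0.8,"jaw":60}]'; python3 d.py .4097 -.173 .043; python3 -m inch --help
```

```text
time_s: 0.22
tcp_pos: [0.2911, -0.5137, 0.22]
ee_rot: [[-0.828, -0.561, -0.002], [-0.561, 0.828, 0.003], [0.001, 0.003, -1.0]]
wrist_force: [1.0, 0.4, -0.5]
gripper_width: 0.951
t 0.23 tcp [ 0.2911 -0.5137  0.22  ] need(units) [ 1.98  5.68 -2.95] yaw off (units) 5.59 tilt [-0.002  0.003] F [ 1.   0.4 -0.5] w mm 82.7 j [-45.  19.  -5.  -0. -67. -11.]invalid input: not JSON, or not a number
```

All keys are needed in every row. Continuing.

```bash
python3 -m inch '[{"x":0.28,"y":0.81,"z":0,"ax":0,"ay":0,"az":0.8,"jaw":60},{"x":0.28,"y":0.81,"z":0,"ax":0,"ay":0,"az":0.8,"jaw":60},{"x":0.28,"y":0.81,"z":0,"ax":0,"ay":0,"az":0.8,"jaw":60},{"x":0.28,"y":0.81,"z":0,"ax":0,"ay":0,"az":0.8,"jaw":60},{"x":0.28,"y":0.81,"z":0,"ax":0,"ay":0,"az":0.8,"jaw":60},{"x":0.28,"y":0.81,"z":0,"ax":0,"ay":0,"az":0.8,"jaw":60},{"x":0.28,"y":0.81,"z":0,"ax":0,"ay":0,"az":0.8,"jaw":60}]' >/dev/null; python3 d.py .4097 -.173 .043
```

```text
t 1.1 tcp [ 0.4089 -0.1624  0.217 ] need(units) [ 0.01 -0.18 -2.9 ] yaw off (units) -0.18 tilt [-0.008  0.   ] F [ 0.6  0.2 -0.5] w mm 66.3 j [ -0.   4. -24.  -0. -62.   2.]
```

```bash
python3 -m inch '[{"x":0.01,"y":-0.18,"z":-0.5,"ax":0,"ay":-0.05,"az":-0.18,"jaw":60},{"x":0,"y":0,"z":-0.7,"ax":0,"ay":0,"az":0,"jaw":60},{"x":0,"y":0,"z":-0.6,"ax":0,"ay":0,"az":0,"jaw":60},{"x":0,"y":0,"z":0,"ax":0,"ay":0,"az":0,"jaw":60}]' >/dev/null; python3 d.py .4097 -.173 .043
python3 - <<'E'
from station import *
import cv2
im=capture("top")[:,:,::-1]; cv2.imwrite("pics/t1.png",cv2.resize(im[190:280,240:400],None,fx=4.8,fy=4.8,interpolation=2))
E
```

```text
t 1.6 tcp [ 0.411  -0.1686  0.1071] need(units) [-0.02 -0.07 -1.07] yaw off (units) -0.06 tilt [0.004 0.   ] F [-0.2 -1.2  0.2] w mm 66.3 j [ -1.  12. -33.  -0. -45.   2.]
```

View pics/t1.png

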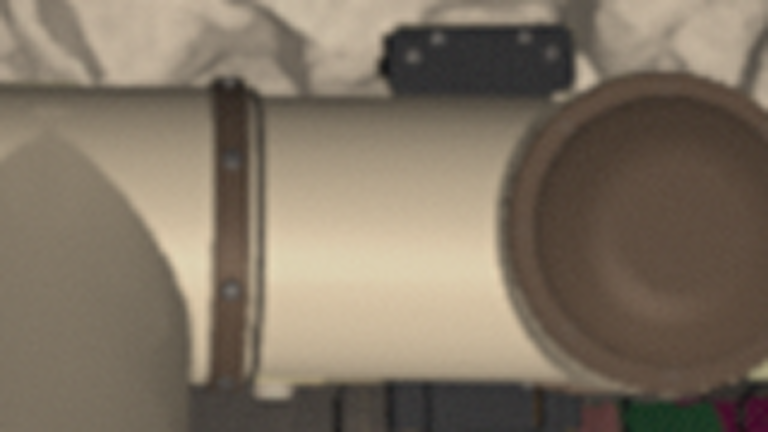

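The top view shows only the arm over the row, with the gripper's long body lying along x. Now the fine descent.

```bash
python3 -m inch '[{"x":-0.02,"y":-0.07,"z":-0.4,"ax":0,"ay":0.03,"az":-0.06,"jaw":60},{"x":0,"y":0,"z":-0.3,"ax":0,"ay":0,"az":0,"jaw":60},{"x":0,"y":0,"z":0,"ax":0,"ay":0,"az":0,"jaw":60}]' >/dev/null; python3 d.py .4097 -.173 .043
```

```text
t 2.02 tcp [ 0.4162 -0.1741  0.0712] need(units) [-0.11  0.02 -0.47] yaw off (units) -0.01 tilt [ 0.013 -0.002] F [ 0.  -0.2  0.7] w mm 66.7 j [ -2.  16. -35.   0. -38.   2.]
```

```bash
python3 -m inch '[{"x":-0.11,"y":0.02,"z":-0.3,"ax":0,"ay":0.07,"az":0,"jaw":60},{"x":-0.02,"y":0,"z":-0.2,"ax":0,"ay":0,"az":0,"jaw":60},{"x":0,"y":0,"z":0,"ax":0,"ay":0,"az":0,"jaw":60}]' >/dev/null; python3 d.py .4097 -.173 .043
```

```text
t 2.4 tcp [ 0.4127 -0.1735  0.0451] need(units) [-0.05  0.01 -0.04] yaw off (units) -0.01 tilt [ 0.012 -0.004] F [0.1 0.7 0.4] w mm 66.5 j [ -2.  18. -37.   0. -34.   2.]
```

```bash
python3 -m inch '[{"x":-0.05,"y":0.01,"z":-0.04,"ax":0.02,"ay":0.07,"az":0,"jaw":60},{"x":0,"y":0,"z":0,"ax":0,"ay":0,"az":0,"jaw":160},{"x":0,"y":0,"z":0,"ax":0,"ay":0,"az":0,"jaw":255},{"x":0,"y":0,"z":0,"ax":0,"ay":0,"az":0,"jaw":255},{"x":0,"y":0,"z":0,"ax":0,"ay":0,"az":0,"jaw":255}]' >/dev/null; python3 d.py .4097 -.173 .043
```

```text
t 3.02 tcp [ 0.4106 -0.1731  0.0445] need(units) [-0.01  0.   -0.03] yaw off (units) -0.02 tilt [ 0.001 -0.   ] F [-1.6  0.7  2. ] w mm 37.2 j [ -2.  18. -37.   0. -35.   2.]
```

```bash
python3 -m inch '[{"x":0,"y":0,"z":0.5,"ax":0,"ay":0,"az":0,"jaw":255},{"x":0,"y":0,"z":0.9,"ax":0,"ay":0,"az":0,"jaw":255},{"x":0,"y":0,"z":0.9,"ax":0,"ay":0,"az":0,"jaw":255},{"x":0,"y":0.3,"z":0.7,"ax":0,"ay":0,"az":0,"jaw":255},{"x":0,"y":0.8,"z":0,"ax":0,"ay":0,"az":0,"jaw":255},{"x":0,"y":0.8,"z":0,"ax":0,"ay":0,"az":0,"jaw":255},{"x":0.2,"y":0.8,"z":0,"ax":0,"ay":0,"az":0,"jaw":255},{"x":0.4,"y":0.8,"z":0,"ax":0,"ay":0,"az":0,"jaw":255},{"x":0.4,"y":0.8,"z":0,"ax":0,"ay":0,"az":0,"jaw":255},{"x":0.4,"y":0.8,"z":0,"ax":0,"ay":0,"az":0,"jaw":255}]' >/dev/null; python3 d.py .5768 .205 .096
```

```text
t 4.28 tcp [0.4864 0.1409 0.2233] need(units) [ 1.51  1.07 -2.12] yaw off (units) 0.04 tilt [-0.011  0.006] F [ 0.3 -0.5 -2.8] w mm 36.7 j [ 34.  11. -15.  -1. -64. -34.]
```

```bash
python3 -m inch '[{"x":0.5,"y":0.4,"z":0,"ax":0,"ay":-0.06,"az":0,"jaw":255},{"x":0.6,"y":0.4,"z":0,"ax":0,"ay":0,"az":0,"jaw":255},{"x":0.4,"y":0.2,"z":-0.4,"ax":0,"ay":0,"az":0,"jaw":255},{"x":0,"y":0,"z":-0.7,"ax":0,"ay":0,"az":0,"jaw":255},{"x":0,"y":0,"z":0,"ax":0,"ay":0,"az":0,"jaw":255}]' >/dev/null; python3 d.py .5768 .205 .096
```

```text
t 4.9 tcp [0.5766 0.2066 0.1481] need(units) [ 0.   -0.03 -0.87] yaw off (units) 0.02 tilt [-0.011  0.003] F [-0.4  0.  -4.3] w mm 37.1 j [ 35.  25.  -7.  -1. -59. -34.]
```

```bash
python3 -m inch '[{"x":0,"y":-0.03,"z":-0.4,"ax":0,"ay":-0.06,"az":0,"jaw":255},{"x":0,"y":0,"z":-0.35,"ax":0,"ay":0,"az":0,"jaw":255},{"x":0,"y":0,"z":0,"ax":0,"ay":0,"az":0,"jaw":255}]' >/dev/null; python3 d.py .5768 .205 .095
```

```text
t 5.28 tcp [0.5784 0.2052 0.1061] need(units) [-0.03 -0.   -0.19] yaw off (units) 0.01 tilt [0.004 0.005] F [ 0.3 -0.2 -2.8] w mm 36.8 j [ 35.  27. -10.  -0. -53. -35.]
```

```bash
python3 -m inch '[{"x":-0.03,"y":0,"z":-0.12,"ax":0,"ay":0.02,"az":0,"jaw":255},{"x":0,"y":0,"z":0,"ax":0,"ay":0,"az":0,"jaw":255}]' >/dev/null; python3 d.py .5768 .205 .095; python3 -m inch '[{"x":-0.02,"y":0,"z":-0.07,"ax":0,"ay":0,"az":0,"jaw":255},{"x":0,"y":0,"z":0,"ax":0,"ay":0,"az":0,"jaw":255}]' >/dev/null; python3 d.py .5768 .205 .095
```

```text
t 5.53 tcp [0.5779 0.2059 0.1018] need(units) [-0.02 -0.02 -0.11] yaw off (units) 0.01 tilt [0.005 0.007] F [ 0.6 -0.7 -2.7] w mm 36.7 j [ 35.  27. -11.  -0. -52. -35.]
t 5.78 tcp [0.5773 0.2063 0.0989] need(units) [-0.01 -0.02 -0.06] yaw off (units) 0.01 tilt [0.007 0.008] F [ 0.5 -0.2 -2.9] w mm 37.1 j [ 35.  27. -11.  -0. -52. -35.]
```

```bash
python3 -m inch '[{"x":-0.01,"y":-0.02,"z":-0.06,"ax":-0.045,"ay":0.04,"az":0,"jaw":255},{"x":0,"y":0,"z":0,"ax":0,"ay":0,"az":0,"jaw":255}]' >/dev/null; python3 d.py .5768 .205 .095;  python3 -m inch '[{"x":0,"y":0,"z":-0.04,"ax":0,"ay":0,"az":0,"jaw":255},{"x":0,"y":0,"z":0,"ax":0,"ay":0,"az":0,"jaw":255}]' >/dev/null; python3 d.py .5768 .205 .095
```

```text
t 6.03 tcp [0.5768 0.2051 0.0953] need(units) [-0.   -0.   -0.01] yaw off (units) 0.01 tilt [ 0. -0.] F [ 0.1  0.4 -4.5] w mm 37.2 j [ 35.  27. -11.   0. -52. -35.]
t 6.28 tcp [0.5774 0.2052 0.0944] need(units) [-0.01 -0.    0.01] yaw off (units) 0.0 tilt [ 0.002 -0.   ] F [-0.3 -1.  -3.5] w mm 37.1 j [ 35.  27. -11.   0. -52. -35.]
```

```bash
python3 -m inch '[{"x":0,"y":0,"z":-0.04,"ax":0,"ay":0,"az":0,"jaw":255},{"x":0,"y":0,"z":0,"ax":0,"ay":0,"az":0,"jaw":255}]' >/dev/null; python3 d.py .5768 .205 .095;  python3 -m inch '[{"x":-0.01,"y":0,"z":-0.04,"ax":0,"ay":0.02,"az":0,"jaw":255},{"x":0,"y":0,"z":0,"ax":0,"ay":0,"az":0,"jaw":255}]' >/dev/null; python3 d.py .5768 .205 .095
```

```text
t 6.53 tcp [0.5776 0.2052 0.0945] need(units) [-0.01 -0.    0.01] yaw off (units) -0.0 tilt [ 0.003 -0.001] F [ 0.2  0.4 -2.5] w mm 37.1 j [ 35.  27. -11.   0. -52. -35.]
t 6.78 tcp [0.5778 0.2051 0.0944] need(units) [-0.02 -0.    0.01] yaw off (units) -0.01 tilt [ 0.002 -0.001] F [-0.1 -0.5 -2.3] w mm 37.1 j [ 35.  27. -11.   0. -52. -35.]
```

Resting on the grille. Releasing and rising.

```bash
python3 -m inch '[{"x":0,"y":0,"z":0,"ax":0,"ay":0,"az":0,"jaw":110},{"x":0,"y":0,"z":0,"ax":0,"ay":0,"az":0,"jaw":60},{"x":0,"y":0,"z":0,"ax":0,"ay":0,"az":0,"jaw":60},{"x":0,"y":0,"z":0.4,"ax":0,"ay":0,"az":0,"jaw":60},{"x":0,"y":0,"z":0.9,"ax":0,"ay":0,"az":0,"jaw":60},{"x":0,"y":0,"z":0.9,"ax":0,"ay":0,"az":0,"jaw":60},{"x":-0.5,"y":0,"z":0.3,"ax":0,"ay":0,"az":0,"jaw":60},{"x":-0.6,"y":-0.5,"z":0,"ax":0,"ay":0,"az":0,"jaw":60},{"x":-0.6,"y":-0.8,"z":0,"ax":0,"ay":0,"az":0,"jaw":60},{"x":-0.6,"y":-0.8,"z":0,"ax":0,"ay":0,"az":0,"jaw":60}]' >/dev/null; python3 d.py .412 -.2505 .031
python3 - <<'E'
from station import *
import cv2
im=capture("top")[:,:,::-1]; cv2.imwrite("pics/top1.png",im)
im=capture("scene")[:,:,::-1]; cv2.imwrite("pics/scene1.png",im)
E
```

```text
t 8.03 tcp [0.44   0.0793 0.2472] need(units) [-0.47 -5.5  -3.6 ] yaw off (units) -0.03 tilt [0.007 0.   ] F [ 0.7 -0.  -0.1] w mm 66.3 j [ 31.   3. -21.   0. -66. -31.]
```

View pics/top1.png

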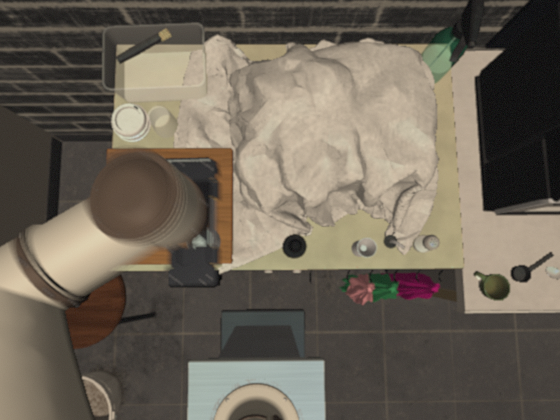

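View pics/scene1.png

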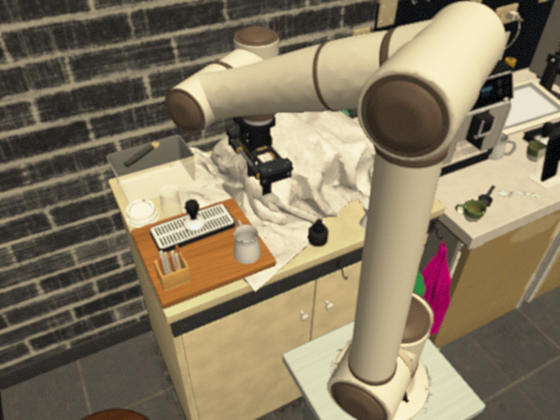

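The tamper stands in the middle of the tray (scene pixel 192,215). The other four things are undisturbed at about (294,245), (364,247), (390,241) and (427,242). Next, the jigger.

```bash
python3 -m inch '[{"x":-0.1,"y":-0.8,"z":0,"ax":0,"ay":0.04,"az":0,"jaw":60},{"x":-0.1,"y":-0.8,"z":0,"ax":0,"ay":0,"az":0,"jaw":60},{"x":-0.1,"y":-0.8,"z":0,"ax":0,"ay":0,"az":0,"jaw":60},{"x":-0.1,"y":-0.8,"z":0,"ax":0,"ay":0,"az":0,"jaw":60},{"x":0,"y":-0.8,"z":0,"ax":0,"ay":0,"az":0,"jaw":60},{"x":0,"y":-0.8,"z":0,"ax":0,"ay":0,"az":0,"jaw":60},{"x":0,"y":-0.5,"z":0,"ax":0,"ay":0,"az":0,"jaw":60},{"x":0,"y":0,"z":0,"ax":0,"ay":0,"az":0,"jaw":60}]' >/dev/null; python3 d.py .412 -.2505 .031
```

```text
t 9.12 tcp [ 0.4158 -0.2505  0.25  ] need(units) [-0.06 -0.   -3.65] yaw off (units) -0.03 tilt [0.01 0.  ] F [-0.9  0.6 -0.6] w mm 66.4 j [-12.   7. -16.  -0. -66.  12.]
```

```bash
python3 -m inch '[{"x":-0.06,"y":0,"z":-0.8,"ax":0,"ay":0.06,"az":-0.03,"jaw":60},{"x":0,"y":0,"z":-0.9,"ax":0,"ay":0,"az":0,"jaw":60},{"x":0,"y":0,"z":-0.7,"ax":0,"ay":0,"az":0,"jaw":60},{"x":0,"y":0,"z":0,"ax":0,"ay":0,"az":0,"jaw":60}]' >/dev/null; python3 d.py .412 -.2505 .031
```

```text
t 9.62 tcp [ 0.4147 -0.2489  0.1046] need(units) [-0.05 -0.03 -1.23] yaw off (units) -0.01 tilt [ 0.006 -0.002] F [-0.7 -0.2  1.1] w mm 66.7 j [-12.  16. -29.   0. -45.  12.]
```

```bash
python3 -m inch '[{"x":-0.05,"y":-0.03,"z":-0.5,"ax":0,"ay":0.05,"az":0,"jaw":60},{"x":-0.05,"y":0,"z":-0.4,"ax":0,"ay":0.03,"az":0,"jaw":60},{"x":0,"y":0,"z":0,"ax":0,"ay":0,"az":0,"jaw":60}]' >/dev/null; python3 d.py .412 -.2505 .031
```

```text
t 10.0 tcp [ 0.4149 -0.2508  0.0554] need(units) [-0.05  0.   -0.41] yaw off (units) -0.04 tilt [ 0.003 -0.006] F [-0.2 -0.6  0.4] w mm 66.9 j [-12.  20. -32.   0. -38.  12.]
```

```bash
python3 -m inch '[{"x":-0.06,"y":0,"z":-0.3,"ax":0.03,"ay":0.04,"az":-0.04,"jaw":60},{"x":-0.03,"y":0,"z":-0.11,"ax":0,"ay":0,"az":0,"jaw":60},{"x":0,"y":0,"z":0,"ax":0,"ay":0,"az":0,"jaw":60}]' >/dev/null; python3 d.py .412 -.2505 .031
```

```text
t 10.38 tcp [ 0.4127 -0.2512  0.0332] need(units) [-0.01  0.01 -0.04] yaw off (units) -0.01 tilt [ 0.004 -0.003] F [-0.1  0.   0.2] w mm 66.8 j [-12.  22. -33.   0. -35.  12.]
```

```bash
python3 -m inch '[{"x":-0.01,"y":0.01,"z":-0.03,"ax":0.02,"ay":0.03,"az":0,"jaw":60},{"x":0,"y":0,"z":0,"ax":0,"ay":0,"az":0,"jaw":160},{"x":0,"y":0,"z":0,"ax":0,"ay":0,"az":0,"jaw":255},{"x":0,"y":0,"z":0,"ax":0,"ay":0,"az":0,"jaw":255},{"x":0,"y":0,"z":0,"ax":0,"ay":0,"az":0,"jaw":255}]' >/dev/null; python3 d.py .412 -.2505 .031
```

```text
t 11.0 tcp [ 0.4125 -0.2508  0.0321] need(units) [-0.01  0.   -0.02] yaw off (units) -0.01 tilt [-0.     0.001] F [ 0.5  0.7 -1.5] w mm 43.1 j [-12.  22. -33.  -0. -35.  12.]
```

```bash
python3 -m inch '[{"x":0,"y":0,"z":0.5,"ax":0,"ay":0,"az":0,"jaw":255},{"x":0,"y":0,"z":0.9,"ax":0,"ay":0,"az":0,"jaw":255},{"x":0,"y":0,"z":0.9,"ax":0,"ay":0,"az":0,"jaw":255},{"x":0,"y":0.3,"z":0.9,"ax":0,"ay":0,"az":0,"jaw":255},{"x":0,"y":0.8,"z":0.5,"ax":0,"ay":0,"az":0,"jaw":255},{"x":0,"y":0.9,"z":0,"ax":0,"ay":0,"az":0,"jaw":255},{"x":0,"y":0.9,"z":0,"ax":0,"ay":0,"az":0,"jaw":255},{"x":0,"y":0.9,"z":0,"ax":0,"ay":0,"az":0,"jaw":255},{"x":0.1,"y":0.9,"z":0,"ax":0,"ay":0,"az":0,"jaw":255},{"x":0.3,"y":0.9,"z":0,"ax":0,"ay":0,"az":0,"jaw":255},{"x":0.4,"y":0.9,"z":0,"ax":0,"ay":0,"az":0,"jaw":255},{"x":0.4,"y":0.8,"z":0,"ax":0,"ay":0,"az":0,"jaw":255}]' >/dev/null; python3 d.py .5755 .275 .083
```

```text
t 12.5 tcp [0.4788 0.1992 0.2607] need(units) [ 1.61  1.26 -2.96] yaw off (units) 0.03 tilt [0.    0.007] F [ 0.8 -0.6 -0.7] w mm 42.9 j [ 40.  10. -11.  -0. -69. -41.]
```

```bash
python3 -m inch '[{"x":0.5,"y":0.4,"z":0,"ax":0,"ay":0,"az":0,"jaw":255},{"x":0.6,"y":0.4,"z":0,"ax":0,"ay":0,"az":0,"jaw":255},{"x":0.5,"y":0.4,"z":0,"ax":0,"ay":0,"az":0,"jaw":255},{"x":0,"y":0,"z":-0.5,"ax":0,"ay":0,"az":0,"jaw":255},{"x":0,"y":0,"z":0,"ax":0,"ay":0,"az":0,"jaw":255}]' >/dev/null; python3 d.py .5755 .275 .083
```

```text
t 13.12 tcp [0.5769 0.2776 0.2253] need(units) [-0.02 -0.04 -2.37] yaw off (units) 0.0 tilt [-0.005  0.005] F [-0.4 -0.1 -1.8] w mm 43.0 j [ 40.  24.   3.  -0. -70. -40.]
```

```bash
python3 -m inch '[{"x":-0.02,"y":-0.04,"z":-0.8,"ax":-0.03,"ay":-0.03,"az":0,"jaw":255},{"x":0,"y":0,"z":-0.8,"ax":0,"ay":0,"az":0,"jaw":255},{"x":0,"y":0,"z":-0.4,"ax":0,"ay":0,"az":0,"jaw":255},{"x":0,"y":0,"z":0,"ax":0,"ay":0,"az":0,"jaw":255}]' >/dev/null; python3 d.py .5755 .275 .083
```

```text
t 13.62 tcp [0.5778 0.2756 0.1088] need(units) [-0.04 -0.01 -0.43] yaw off (units) -0.01 tilt [0.009 0.003] F [-0.4  0.4 -0.5] w mm 43.2 j [ 40.  29.  -6.   0. -55. -40.]
```

```bash
python3 -m inch '[{"x":-0.04,"y":-0.01,"z":-0.32,"ax":-0.02,"ay":0.05,"az":0,"jaw":255},{"x":0,"y":0,"z":0,"ax":0,"ay":0,"az":0,"jaw":255}]' >/dev/null; python3 d.py .5755 .275 .083
```

```text
t 13.88 tcp [0.5767 0.2758 0.0917] need(units) [-0.02 -0.01 -0.15] yaw off (units) -0.01 tilt [0.004 0.002] F [ 0.1 -0.2 -1.7] w mm 42.8 j [ 40.  30.  -7.   0. -53. -40.]
```

```bash
python3 -m inch '[{"x":-0.03,"y":-0.01,"z":-0.12,"ax":-0.02,"ay":0.04,"az":0,"jaw":255},{"x":0,"y":0,"z":0,"ax":0,"ay":0,"az":0,"jaw":255}]' >/dev/null; python3 d.py .5755 .275 .083; python3 -m inch '[{"x":-0.01,"y":0,"z":-0.05,"ax":0,"ay":0,"az":0,"jaw":255},{"x":0,"y":0,"z":0,"ax":0,"ay":0,"az":0,"jaw":255}]' >/dev/null; python3 d.py .5755 .275 .083
```

```text
t 14.12 tcp [0.5757 0.2758 0.0859] need(units) [-0.   -0.01 -0.05] yaw off (units) -0.01 tilt [-0.  0.] F [-0.2  0.9 -0.9] w mm 42.9 j [ 40.  30.  -7.  -0. -53. -40.]
t 14.38 tcp [0.5755 0.2761 0.0834] need(units) [ 0.   -0.02 -0.01] yaw off (units) -0.01 tilt [0.001 0.001] F [-0.3 -0.2 -1.2] w mm 42.6 j [ 40.  30.  -8.  -0. -52. -40.]
```

```bash
python3 -m inch '[{"x":0,"y":-0.02,"z":-0.04,"ax":0,"ay":0,"az":0,"jaw":255},{"x":0,"y":0,"z":-0.02,"ax":0,"ay":0,"az":0,"jaw":255}]' >/dev/null; python3 d.py .5755 .275 .082; python3 -m inch '[{"x":0,"y":0,"z":-0.03,"ax":0,"ay":0,"az":0,"jaw":255},{"x":0,"y":0,"z":0,"ax":0,"ay":0,"az":0,"jaw":255}]' >/dev/null; python3 d.py .5755 .275 .082
```

```text
t 14.62 tcp [0.5759 0.2753 0.0816] need(units) [-0.01 -0.01  0.01] yaw off (units) -0.02 tilt [0.002 0.002] F [-2.9 -0.2  7.8] w mm 43.2 j [ 40.  30.  -8.   0. -52. -40.]
t 14.88 tcp [0.5759 0.2755 0.082 ] need(units) [-0.01 -0.01 -0.  ] yaw off (units) -0.02 tilt [0.003 0.002] F [ 0.8  0.  -0.7] w mm 42.9 j [ 40.  30.  -8.   0. -52. -40.]
```

```bash
python3 -m inch '[{"x":0,"y":0,"z":0,"ax":0,"ay":0,"az":0,"jaw":100},{"x":0,"y":0,"z":0,"ax":0,"ay":0,"az":0,"jaw":60},{"x":0,"y":0,"z":0,"ax":0,"ay":0,"az":0,"jaw":60},{"x":0,"y":0,"z":0.4,"ax":0,"ay":0,"az":0,"jaw":60},{"x":0,"y":0,"z":0.9,"ax":0,"ay":0,"az":0,"jaw":60},{"x":0,"y":0,"z":0.9,"ax":0,"ay":0,"az":0,"jaw":60},{"x":-0.4,"y":0,"z":0.5,"ax":0,"ay":0,"az":0,"jaw":60},{"x":-0.7,"y":-0.5,"z":0,"ax":0,"ay":0,"az":0,"jaw":60},{"x":-0.7,"y":-0.9,"z":0,"ax":0,"ay":0,"az":0,"jaw":60},{"x":-0.7,"y":-0.9,"z":0,"ax":0,"ay":0,"az":0,"jaw":60},{"x":-0.1,"y":-0.9,"z":0,"ax":0,"ay":0,"az":0,"jaw":60},{"x":0,"y":-0.9,"z":0,"ax":0,"ay":0,"az":0,"jaw":60}]' >/dev/null; python3 d.py .420 -.396 .036
```

```text
t 16.38 tcp [0.4215 0.0333 0.247 ] need(units) [-0.02 -7.16 -3.52] yaw off (units) -0.06 tilt [0.006 0.002] F [1.7 0.4 0.1] w mm 66.2 j [ 27.   0. -24.   0. -66. -26.]
```

```bash
python3 -m inch '[{"x":0,"y":-0.9,"z":0,"ax":0,"ay":0,"az":0,"jaw":60},{"x":0,"y":-0.9,"z":0,"ax":0,"ay":0,"az":0,"jaw":60},{"x":0,"y":-0.9,"z":0,"ax":0,"ay":0,"az":0,"jaw":60},{"x":0,"y":-0.9,"z":0,"ax":0,"ay":0,"az":0,"jaw":60},{"x":0,"y":-0.9,"z":0,"ax":0,"ay":0,"az":0,"jaw":60},{"x":0,"y":-0.9,"z":0,"ax":0,"ay":0,"az":0,"jaw":60}]' >/dev/null; python3 d.py .420 -.396 .036
python3 - <<'E'
from station import *
import cv2
im=capture("top")[:,:,::-1]; cv2.imwrite("pics/top2.png",im)
im=capture("scene")[:,:,::-1]; cv2.imwrite("pics/scene2.png",im)
E
```

```text
t 17.12 tcp [ 0.4198 -0.3014  0.2494] need(units) [ 0.   -1.58 -3.56] yaw off (units) -0.07 tilt [0.014 0.002] F [ 0.7  0.2 -0.8] w mm 66.5 j [-18.  10. -12.  -0. -67.  19.]
```

View pics/top2.png

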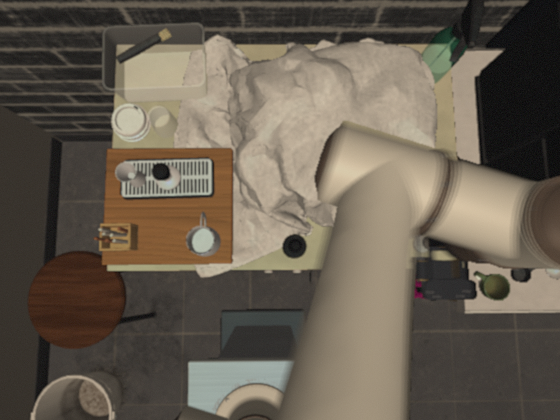

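View pics/scene2.png

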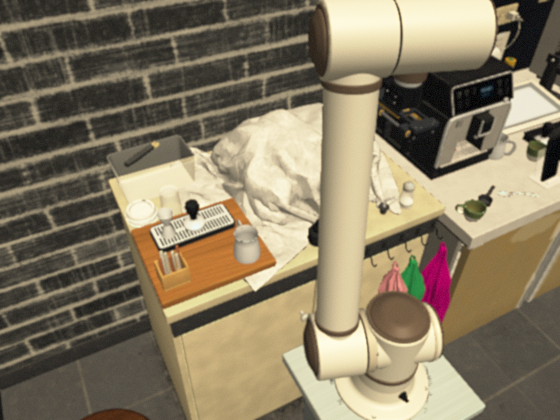

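Tamper and jigger stand on the tray; in the scene view the pourer (382,208) and shaker (407,195) are unmoved. I'll check the placements against the model outlines.

Run:
```python
from ov import *
th=.0216
B=[rect(.5768,.2055,th,.094,.218,.05),circ(.5768,.205,.029,.074),circ(.5768,.205,.018,.13),circ(.5753,.275,.022,.124),circ(.5783,.135,.022,.05),circ(.5753,.275,.022,.05)]
overlay("top","pics/top2.png","pics/o4.png",(100,145,240,215),5.5,B)
overlay("scene","pics/scene2.png","pics/o5.png",(125,170,265,275),5.5,B)
```

```text
(no output)
```

View pics/o4.png

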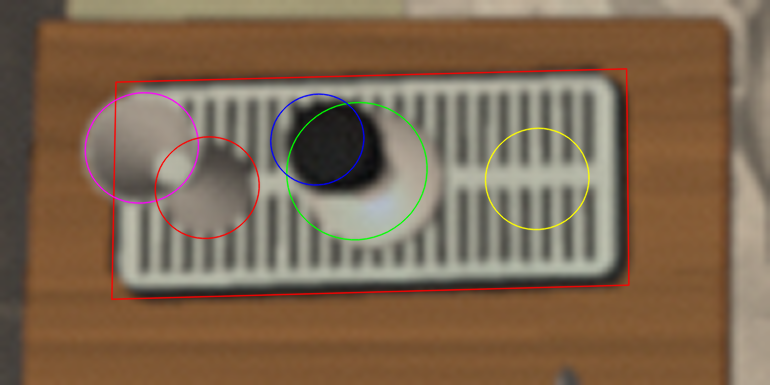

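View pics/o5.png

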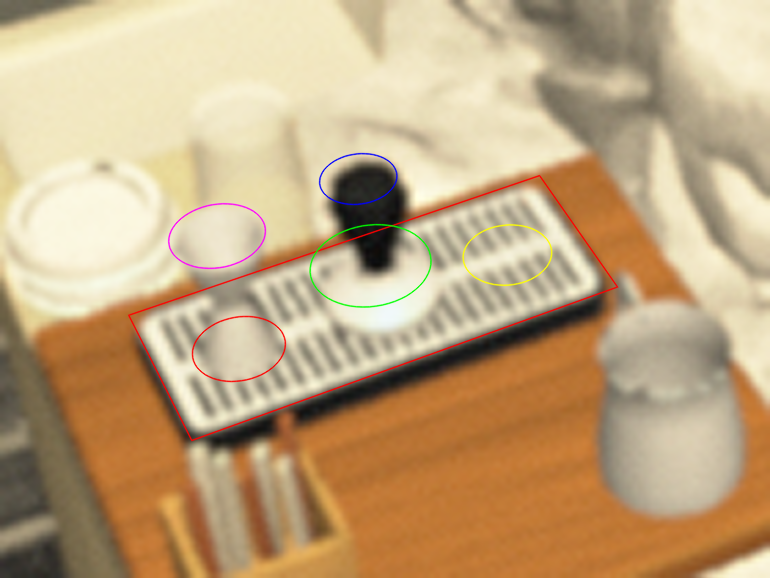

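Run:
```python
from ov import *
o=[];q=[]
for x,y in((.5768,.205),(.575,.201),(.573,.199)):
  B=[circ(x,y,.029,.074),circ(x,y,.019,.122),circ(x,y,.029,.05)]
  overlay("top","pics/top2.png","pics/a.png",(140,150,190,200),5,B)
  overlay("scene","pics/scene2.png","pics/b.png",(170,190,220,240),5,B)
  o.append(np.vstack([cv2.imread("pics/a.png"),cv2.imread("pics/b.png")]))
cv2.imwrite("pics/o6.png",np.hstack(o))
o=[]
x,y=.4095,-.173
B=[circ(x,y,.029,.024),circ(x,y,.019,.072),circ(x,y,.029,.0)]
overlay("top","pics/top0.png","pics/o7.png",(305,225,355,275),5,B)
```

```text
(no output)
```

View pics/o6.png

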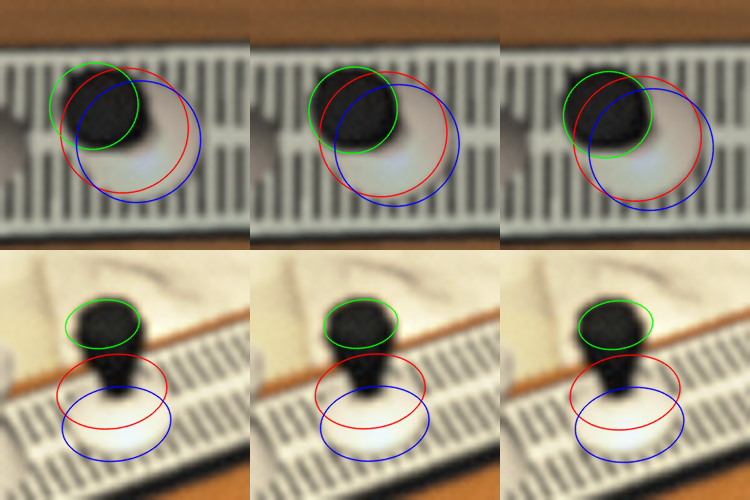

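View pics/o7.png

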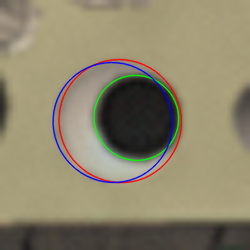

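Run:
```python
from ov import *
def sheet(out,cands,z0,t,s,bt,bs):
  o=[]
  for x,y in cands:
    B=[circ(x,y,.029,z0+.002),circ(x,y,.020,z0+.06)]
    overlay("top",t,"pics/a.png",bt,7,B)
    c=[cv2.imread("pics/a.png")]
    if bs: overlay("scene",s,"pics/b.png",bs,7,B); c.append(cv2.imread("pics/b.png"))
    o.append(np.vstack(c))
  im=np.hstack(o); cv2.imwrite(out,im); print(im.shape)
sheet("pics/o8.png",((.5768,.205),(.5765,.203),(.576,.201)),.05,"pics/top2.png","pics/scene2.png",(147,157,185,195),(175,193,213,233))
sheet("pics/o9.png",((.4095,-.173),(.4095,-.175),(.4095,-.177)),.0,"pics/top0.png","",(310,230,348,268),None)
```

```text
(546, 798, 3)
(266, 798, 3)
```

View pics/o8.png

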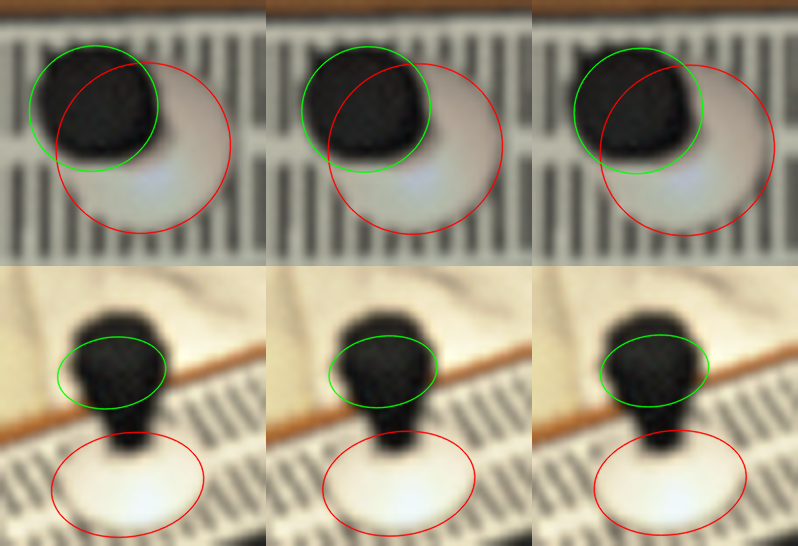

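View pics/o9.png

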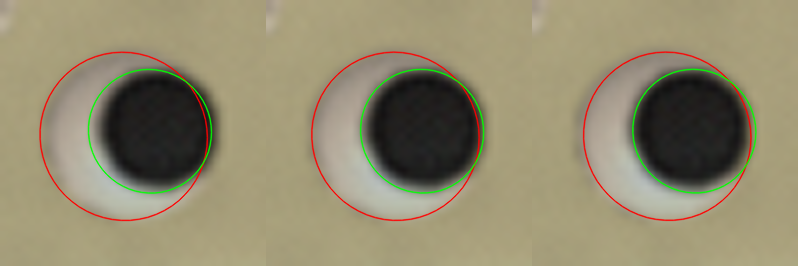

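The tamper foot fits at y≈0.203–0.204 (target 0.205), and the jigger fits at 0.275. Both are within about 2 mm, so I'll leave them. Next, the shaker.

```bash
python3 -m inch '[{"x":0,"y":-0.8,"z":0,"ax":0,"ay":0.08,"az":-0.07,"jaw":60},{"x":0,"y":-0.78,"z":-0.4,"ax":0,"ay":0,"az":0,"jaw":60},{"x":0,"y":0,"z":-0.8,"ax":0,"ay":0,"az":0,"jaw":60},{"x":0,"y":0,"z":-0.6,"ax":0,"ay":0,"az":0,"jaw":60},{"x":0,"y":0,"z":0,"ax":0,"ay":0,"az":0,"jaw":60}]' >/dev/null; python3 d.py .420 -.396 .036
```

```text
t 17.85 tcp [ 0.4196 -0.4013  0.1384] need(units) [ 0.01  0.09 -1.71] yaw off (units) 0.04 tilt [0.001 0.   ] F [0.2 0.8 0.6] w mm 66.5 j [-28.  22. -13.  -0. -55.  27.]
```

```bash
python3 -m inch '[{"x":0.01,"y":0.09,"z":-0.5,"ax":0,"ay":0,"az":0.04,"jaw":60},{"x":0,"y":0,"z":-0.6,"ax":0,"ay":0.05,"az":0,"jaw":60},{"x":-0.05,"y":0,"z":-0.2,"ax":0,"ay":0.03,"az":0,"jaw":60},{"x":0,"y":0,"z":0,"ax":0,"ay":0,"az":0,"jaw":60}]' >/dev/null; python3 d.py .420 -.396 .036
```

```text
t 18.35 tcp [ 0.4225 -0.3976  0.0669] need(units) [-0.04  0.03 -0.51] yaw off (units) -0.03 tilt [-0.003 -0.008] F [-0.1 -0.2  1.2] w mm 66.4 j [-27.  27. -18.   1. -46.  27.]
```

```bash
python3 -m inch '[{"x":-0.04,"y":0.03,"z":-0.35,"ax":0.04,"ay":0,"az":-0.03,"jaw":60},{"x":-0.03,"y":0,"z":-0.18,"ax":0,"ay":0,"az":0,"jaw":60},{"x":0,"y":0,"z":0,"ax":0,"ay":0,"az":0,"jaw":60}]' >/dev/null; python3 d.py .420 -.396 .036
```

```text
t 18.73 tcp [ 0.422  -0.398   0.0402] need(units) [-0.03  0.03 -0.07] yaw off (units) -0.01 tilt [ 0.007 -0.007] F [-0.1  0.2 -0.2] w mm 66.5 j [-27.  28. -19.   0. -42.  27.]
```

```bash
python3 -m inch '[{"x":-0.03,"y":0.03,"z":-0.07,"ax":0.04,"ay":0.04,"az":0,"jaw":60},{"x":0,"y":0,"z":0,"ax":0,"ay":0,"az":0,"jaw":160},{"x":0,"y":0,"z":0,"ax":0,"ay":0,"az":0,"jaw":255},{"x":0,"y":0,"z":0,"ax":0,"ay":0,"az":0,"jaw":255},{"x":0,"y":0,"z":0,"ax":0,"ay":0,"az":0,"jaw":255}]' >/dev/null; python3 d.py .420 -.396 .036
```

```text
t 19.35 tcp [ 0.4213 -0.397   0.0384] need(units) [-0.02  0.02 -0.04] yaw off (units) -0.01 tilt [ 0.002 -0.002] F [-1.8 -0.2 -0. ] w mm 38.0 j [-27.  29. -19.   0. -42.  27.]
```

```bash
python3 -m inch '[{"x":0,"y":0,"z":0.5,"ax":0,"ay":0,"az":0,"jaw":255},{"x":0,"y":0,"z":0.9,"ax":0,"ay":0,"az":0,"jaw":255},{"x":0,"y":0,"z":0.9,"ax":0,"ay":0,"az":0,"jaw":255},{"x":0,"y":0.2,"z":0.9,"ax":0,"ay":0,"az":0,"jaw":255},{"x":0,"y":0.7,"z":0.5,"ax":0,"ay":0,"az":0,"jaw":255},{"x":0,"y":0.9,"z":0,"ax":0,"ay":0,"az":0,"jaw":255},{"x":0,"y":0.9,"z":0,"ax":0,"ay":0,"az":0,"jaw":255},{"x":0,"y":0.9,"z":0,"ax":0,"ay":0,"az":0,"jaw":255},{"x":0,"y":0.9,"z":0,"ax":0,"ay":0,"az":0,"jaw":255},{"x":0,"y":0.9,"z":0,"ax":0,"ay":0,"az":0,"jaw":255},{"x":0.1,"y":0.9,"z":0,"ax":0,"ay":0,"az":0,"jaw":255},{"x":0.2,"y":0.9,"z":0,"ax":0,"ay":0,"az":0,"jaw":255}]' >/dev/null; python3 d.py .5782 .1345 .089
```

```text
t 20.85 tcp [0.4348 0.0468 0.265 ] need(units) [ 2.39  1.46 -2.93] yaw off (units) 0.04 tilt [0.006 0.004] F [ 1.1 -0.9 -1.5] w mm 38.2 j [ 28.   1. -20.  -0. -68. -28.]
```

```bash
python3 -m inch '[{"x":0.4,"y":0.4,"z":0,"ax":0,"ay":0.03,"az":0,"jaw":255},{"x":0.6,"y":0.4,"z":0,"ax":0,"ay":0,"az":0,"jaw":255},{"x":0.7,"y":0.4,"z":0,"ax":0,"ay":0,"az":0,"jaw":255},{"x":0.6,"y":0.2,"z":0,"ax":0,"ay":0,"az":0,"jaw":255},{"x":0.1,"y":0,"z":-0.5,"ax":0,"ay":0,"az":0,"jaw":255},{"x":0,"y":0,"z":0,"ax":0,"ay":0,"az":0,"jaw":255}]' >/dev/null; python3 d.py .5782 .1345 .089
```

```text
t 21.6 tcp [0.5818 0.1388 0.2323] need(units) [-0.06 -0.07 -2.39] yaw off (units) -0.01 tilt [-0.001  0.006] F [-0.5 -0.6 -0.2] w mm 38.2 j [ 29.  19.  -3.  -0. -68. -29.]
```

```bash
python3 -m inch '[{"x":-0.06,"y":-0.07,"z":-0.8,"ax":-0.03,"ay":0,"az":0,"jaw":255},{"x":0,"y":0,"z":-0.7,"ax":0,"ay":0,"az":0,"jaw":255},{"x":0,"y":0,"z":-0.4,"ax":0,"ay":0,"az":0,"jaw":255},{"x":0,"y":0,"z":0,"ax":0,"ay":0,"az":0,"jaw":255}]' >/dev/null; python3 d.py .5782 .1345 .089
```

```text
t 22.1 tcp [0.5797 0.1348 0.1218] need(units) [-0.03 -0.01 -0.55] yaw off (units) -0.02 tilt [0.009 0.003] F [ 0.7 -1.  -0.8] w mm 38.0 j [ 29.  24. -12.   0. -53. -29.]
```

```bash
python3 -m inch '[{"x":-0.03,"y":-0.01,"z":-0.3,"ax":-0.02,"ay":0.04,"az":0,"jaw":255},{"x":-0.02,"y":0,"z":-0.1,"ax":0,"ay":0.03,"az":0,"jaw":255},{"x":0,"y":0,"z":0,"ax":0,"ay":0,"az":0,"jaw":255}]' >/dev/null; python3 d.py .5782 .1345 .089
```

```text
t 22.48 tcp [0.5787 0.1351 0.1007] need(units) [-0.01 -0.01 -0.19] yaw off (units) -0.02 tilt [0.003 0.002] F [ 0.8  1.1 -1. ] w mm 38.1 j [ 29.  25. -13.  -0. -51. -28.]
```

```bash
python3 -m inch '[{"x":-0.01,"y":-0.01,"z":-0.13,"ax":-0.01,"ay":0.02,"az":0,"jaw":255},{"x":0,"y":0,"z":0,"ax":0,"ay":0,"az":0,"jaw":255}]' >/dev/null; python3 d.py .5782 .1345 .089; python3 -m inch '[{"x":-0.01,"y":-0.01,"z":-0.07,"ax":-0.01,"ay":0,"az":0,"jaw":255},{"x":0,"y":0,"z":0,"ax":0,"ay":0,"az":0,"jaw":255}]' >/dev/null; python3 d.py .5782 .1345 .089
```

```text
t 22.73 tcp [0.5785 0.1347 0.0932] need(units) [-0.01 -0.   -0.07] yaw off (units) -0.02 tilt [0.    0.001] F [ 0.3  0.4 -1. ] w mm 38.0 j [ 29.  26. -14.  -0. -50. -28.]
t 22.98 tcp [0.5781 0.1341 0.089 ] need(units) [0.   0.01 0.  ] yaw off (units) -0.02 tilt [ 0.001 -0.001] F [ 0.1 -0.2 -1.1] w mm 38.1 j [ 29.  26. -14.   0. -50. -29.]
```

```bash
python3 -m inch '[{"x":0,"y":0,"z":-0.03,"ax":0,"ay":0,"az":0,"jaw":255},{"x":0,"y":0,"z":0,"ax":0,"ay":0,"az":0,"jaw":255}]' >/dev/null; python3 d.py .5782 .1345 .089; python3 -m inch '[{"x":0,"y":0.01,"z":-0.03,"ax":0,"ay":0,"az":0,"jaw":255},{"x":0,"y":0,"z":0,"ax":0,"ay":0,"az":0,"jaw":255}]' >/dev/null; python3 d.py .5782 .1345 .089
```

```text
t 23.23 tcp [0.5787 0.1344 0.0882] need(units) [-0.01  0.    0.01] yaw off (units) -0.03 tilt [ 0.003 -0.001] F [ 0.4 -0.  -0.2] w mm 38.1 j [ 29.  26. -14.   0. -50. -29.]
t 23.48 tcp [0.579  0.1349 0.0882] need(units) [-0.01 -0.01  0.01] yaw off (units) -0.03 tilt [ 0.004 -0.001] F [-0.4  0.4 -0.5] w mm 38.0 j [ 29.  26. -14.   0. -49. -29.]
```

```bash
python3 -m inch '[{"x":0,"y":0,"z":0,"ax":0,"ay":0,"az":0,"jaw":120},{"x":0,"y":0,"z":0,"ax":0,"ay":0,"az":0,"jaw":70},{"x":0,"y":0,"z":0,"ax":0,"ay":0,"az":0,"jaw":60},{"x":0,"y":0,"z":0,"ax":0,"ay":0,"az":0,"jaw":60},{"x":0,"y":0,"z":0.4,"ax":0,"ay":0,"az":0,"jaw":60},{"x":0,"y":0,"z":0.9,"ax":0,"ay":0,"az":0,"jaw":60},{"x":0,"y":0,"z":0.9,"ax":0,"ay":0,"az":0,"jaw":60},{"x":-0.4,"y":0,"z":0.5,"ax":0,"ay":0,"az":0,"jaw":60},{"x":-0.7,"y":-0.4,"z":0,"ax":0,"ay":0,"az":0,"jaw":60},{"x":-0.7,"y":-0.9,"z":0,"ax":0,"ay":0,"az":0,"jaw":60},{"x":-0.6,"y":-0.9,"z":0,"ax":0,"ay":0,"az":0,"jaw":60}]' >/dev/null; python3 d.py .4165 -.09 .046
```

```text
t 24.85 tcp [0.4365 0.0076 0.2527] need(units) [-0.33 -1.63 -3.44] yaw off (units) -0.05 tilt [ 0.003 -0.002] F [ 1.4 -1.2  0.5] w mm 66.4 j [ 23.   2. -21.   0. -67. -22.]
```

```bash
python3 -m inch '[{"x":-0.1,"y":-0.8,"z":0,"ax":0,"ay":0,"az":0,"jaw":60},{"x":0,"y":-0.5,"z":0,"ax":0,"ay":0,"az":0,"jaw":60},{"x":0,"y":0,"z":0,"ax":0,"ay":0,"az":0,"jaw":60}]' >/dev/null; python3 d.py .4165 -.09 .046
python3 - <<'E'
from station import *
import cv2
a=capture("top")[:,:,::-1]; cv2.imwrite("pics/top3.png",a)
b=capture("scene")[:,:,::-1]; cv2.imwrite("pics/scene3.png",b)
import numpy as np
cv2.imwrite("pics/v3.png",np.hstack([cv2.resize(a[100:300,50:250],(400,400)),cv2.resize(b[130:330,110:310],(400,400))]))
E
```

```text
t 25.23 tcp [ 0.4268 -0.0747  0.254 ] need(units) [-0.17 -0.26 -3.47] yaw off (units) -0.04 tilt [ 0.007 -0.001] F [-0.3 -0.3  0.2] w mm 66.7 j [ 12.   1. -22.   0. -67. -11.]
```

View pics/v3.png

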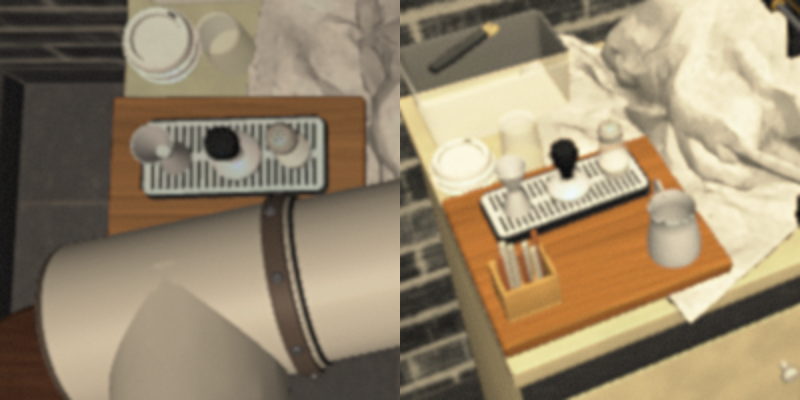

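All three stand upright in line on the tray (top view at about 165,150, 228,152 and 288,143 of the crop). Next, the flask.

```bash
python3 -m inch '[{"x":-0.17,"y":-0.26,"z":-0.6,"ax":0,"ay":0.04,"az":-0.04,"jaw":60},{"x":0,"y":0,"z":-0.9,"ax":0,"ay":0,"az":0,"jaw":60},{"x":0,"y":0,"z":-0.5,"ax":0,"ay":0,"az":0,"jaw":60},{"x":0,"y":0,"z":0,"ax":0,"ay":0,"az":0,"jaw":60}]' >/dev/null; python3 d.py .4165 -.09 .047
```

```text
t 25.82 tcp [ 0.4188 -0.0858  0.1321] need(units) [-0.04 -0.07 -1.42] yaw off (units) -0.05 tilt [ 0.004 -0.   ] F [-0.3  0.   0.3] w mm 66.4 j [ 10.   8. -34.   0. -48. -10.]
```

```bash
python3 -m inch '[{"x":-0.04,"y":-0.07,"z":-0.5,"ax":0,"ay":0.04,"az":-0.05,"jaw":60},{"x":-0.04,"y":0,"z":-0.5,"ax":0,"ay":0.03,"az":0,"jaw":60},{"x":0,"y":0,"z":0,"ax":0,"ay":0,"az":0,"jaw":60}]' >/dev/null; python3 d.py .4165 -.09 .047
```

```text
t 26.2 tcp [ 0.4191 -0.0877  0.075 ] need(units) [-0.04 -0.04 -0.47] yaw off (units) -0.03 tilt [ 0.001 -0.   ] F [-0.7 -0.5  1.2] w mm 66.4 j [ 10.  14. -38.   0. -39. -10.]
```

```bash
python3 -m inch '[{"x":-0.06,"y":-0.04,"z":-0.3,"ax":0,"ay":0.04,"az":-0.03,"jaw":60},{"x":-0.02,"y":0,"z":-0.13,"ax":0,"ay":0,"az":0,"jaw":60},{"x":0,"y":0,"z":0,"ax":0,"ay":0,"az":0,"jaw":60}]' >/dev/null; python3 d.py .4165 -.09 .047
```

```text
t 26.57 tcp [ 0.42   -0.0886  0.0538] need(units) [-0.06 -0.02 -0.11] yaw off (units) -0.02 tilt [0.005 0.   ] F [ 0.5 -0.2 -0.1] w mm 66.5 j [ 10.  16. -39.   0. -35. -10.]
```

```bash
python3 -m inch '[{"x":-0.06,"y":-0.02,"z":-0.09,"ax":0,"ay":0.04,"az":-0.02,"jaw":60},{"x":0,"y":0,"z":-0.02,"ax":0,"ay":0,"az":0,"jaw":140},{"x":0,"y":0,"z":0,"ax":0,"ay":0,"az":0,"jaw":255},{"x":0,"y":0,"z":0,"ax":0,"ay":0,"az":0,"jaw":255},{"x":0,"y":0,"z":0,"ax":0,"ay":0,"az":0,"jaw":255}]' >/dev/null; python3 d.py .4165 -.09 .047
```

```text
t 27.2 tcp [ 0.4175 -0.0896  0.0489] need(units) [-0.02 -0.01 -0.03] yaw off (units) -0.01 tilt [0.001 0.001] F [-3.   0.2  1.2] w mm 34.3 j [ 10.  16. -39.  -0. -34. -10.]
```

```bash
python3 -m inch '[{"x":0,"y":0,"z":0.3,"ax":0,"ay":0,"az":0,"jaw":255},{"x":0,"y":0,"z":0.7,"ax":0,"ay":0,"az":0,"jaw":255},{"x":0,"y":0,"z":0.9,"ax":0,"ay":0,"az":0,"jaw":255},{"x":0,"y":0,"z":0.9,"ax":0,"ay":0,"az":0,"jaw":255},{"x":0,"y":0.3,"z":0.5,"ax":0,"ay":0,"az":0,"jaw":255},{"x":0,"y":0.7,"z":0,"ax":0,"ay":0,"az":0,"jaw":255},{"x":0.1,"y":0.8,"z":0,"ax":0,"ay":0,"az":0,"jaw":255},{"x":0.1,"y":0.8,"z":0,"ax":0,"ay":0,"az":0,"jaw":255},{"x":0.1,"y":0.8,"z":0,"ax":0,"ay":0,"az":0,"jaw":255},{"x":0.1,"y":0.8,"z":0,"ax":0,"ay":0,"az":0,"jaw":255},{"x":0,"y":0.6,"z":0,"ax":0,"ay":0,"az":0,"jaw":255},{"x":0,"y":0,"z":0,"ax":0,"ay":0,"az":0,"jaw":255}]' >/dev/null; python3 d.py .440 .2097 .082
```

```text
t 28.7 tcp [0.4327 0.2063 0.2473] need(units) [ 0.12  0.06 -2.75] yaw off (units) 0.03 tilt [-0.013  0.002] F [-0.   0.2 -1.5] w mm 31.2 j [ 45.   7. -16.  -1. -67. -45.]
```

```bash
python3 -m inch '[{"x":0.12,"y":0.06,"z":-0.7,"ax":0,"ay":-0.07,"az":0.03,"jaw":255},{"x":0,"y":0,"z":-0.8,"ax":0,"ay":0,"az":0,"jaw":255},{"x":0,"y":0,"z":-0.6,"ax":0,"ay":0,"az":0,"jaw":255},{"x":0,"y":0,"z":0,"ax":0,"ay":0,"az":0,"jaw":255}]' >/dev/null; python3 d.py .440 .2097 .082
```

```text
t 29.2 tcp [0.4383 0.207  0.1176] need(units) [ 0.03  0.05 -0.59] yaw off (units) 0.01 tilt [-0.003  0.001] F [-0.6  0.6 -0.6] w mm 31.0 j [ 44.  15. -27.  -0. -48. -44.]
```

```bash
python3 -m inch '[{"x":0.03,"y":0.05,"z":-0.35,"ax":0,"ay":0,"az":0,"jaw":255},{"x":0,"y":0,"z":-0.1,"ax":0,"ay":0.03,"az":0,"jaw":255},{"x":0,"y":0,"z":0,"ax":0,"ay":0,"az":0,"jaw":255}]' >/dev/null; python3 d.py .440 .2097 .081
```

```text
t 29.57 tcp [0.4428 0.2105 0.0943] need(units) [-0.05 -0.01 -0.22] yaw off (units) 0.01 tilt [-0.003  0.004] F [-0.5  0.4 -1.9] w mm 30.5 j [ 44.  17. -28.  -0. -45. -44.]
```

```bash
python3 -m inch '[{"x":-0.05,"y":-0.01,"z":-0.15,"ax":-0.02,"ay":-0.01,"az":0,"jaw":255},{"x":0,"y":0,"z":0,"ax":0,"ay":0,"az":0,"jaw":255}]' >/dev/null; python3 d.py .440 .2097 .081; python3 -m inch '[{"x":-0.02,"y":0,"z":-0.07,"ax":0,"ay":0,"az":0,"jaw":255},{"x":0,"y":0,"z":0,"ax":0,"ay":0,"az":0,"jaw":255}]' >/dev/null; python3 d.py .440 .2097 .081
```

```text
t 29.82 tcp [0.4404 0.2103 0.0868] need(units) [-0.01 -0.01 -0.1 ] yaw off (units) 0.01 tilt [0.002 0.003] F [-0.4  0.9 -1.8] w mm 30.8 j [ 45.  18. -29.  -0. -43. -45.]
t 30.07 tcp [0.4396 0.2109 0.0831] need(units) [ 0.01 -0.02 -0.04] yaw off (units) 0.01 tilt [0.003 0.004] F [-1.  -0.3 -2.8] w mm 30.7 j [ 45.  18. -29.  -0. -43. -45.]
```

```bash
python3 -m inch '[{"x":0,"y":-0.02,"z":-0.04,"ax":-0.02,"ay":0.01,"az":0,"jaw":255},{"x":0,"y":0,"z":0,"ax":0,"ay":0,"az":0,"jaw":255}]' >/dev/null; python3 d.py .440 .2097 .081; python3 -m inch '[{"x":0,"y":0,"z":-0.03,"ax":0,"ay":0,"az":0,"jaw":255},{"x":0,"y":0,"z":0,"ax":0,"ay":0,"az":0,"jaw":255}]' >/dev/null; python3 d.py .440 .2097 .081
```

```text
t 30.32 tcp [0.4402 0.2113 0.083 ] need(units) [-0.   -0.03 -0.03] yaw off (units) -0.0 tilt [0.004 0.003] F [-0.6  0.3 -0.7] w mm 30.6 j [ 45.  18. -29.   0. -43. -45.]
t 30.57 tcp [0.4404 0.2117 0.0827] need(units) [-0.01 -0.03 -0.03] yaw off (units) -0.01 tilt [0.005 0.003] F [-0.7  0.7 -2.4] w mm 30.7 j [ 45.  18. -29.   0. -43. -45.]
```

```bash
python3 -m inch '[{"x":0,"y":-0.02,"z":-0.06,"ax":0,"ay":0.02,"az":0,"jaw":255},{"x":0,"y":0,"z":0,"ax":0,"ay":0,"az":0,"jaw":255}]' >/dev/null; python3 d.py .440 .2097 .081
```

```text
t 30.82 tcp [0.4409 0.2119 0.083 ] need(units) [-0.01 -0.04 -0.03] yaw off (units) -0.02 tilt [0.003 0.005] F [-0.2  0.1 -2.5] w mm 30.6 j [ 45.  18. -29.  -0. -43. -44.]
```

```bash
python3 -m inch '[{"x":0,"y":-0.04,"z":-0.08,"ax":-0.03,"ay":0,"az":0,"jaw":255}]' >/dev/null; python3 d.py .440 .2097 .081
```

```text
t 30.95 tcp [0.4418 0.2116 0.082 ] need(units) [-0.03 -0.03 -0.02] yaw off (units) -0.02 tilt [0.006 0.002] F [-21.9   8.5  45.1] w mm 31.3 j [ 45.  18. -29.   0. -42. -45.]
```

Firm contact with the board. Releasing and rising.

```bash
python3 -m inch '[{"x":0,"y":0,"z":0.02,"ax":0,"ay":0,"az":0,"jaw":255},{"x":0,"y":0,"z":0,"ax":0,"ay":0,"az":0,"jaw":130},{"x":0,"y":0,"z":0,"ax":0,"ay":0,"az":0,"jaw":80},{"x":0,"y":0,"z":0,"ax":0,"ay":0,"az":0,"jaw":60},{"x":0,"y":0,"z":0,"ax":0,"ay":0,"az":0,"jaw":60},{"x":0,"y":0,"z":0.4,"ax":0,"ay":0,"az":0,"jaw":60},{"x":0,"y":0,"z":0.9,"ax":0,"ay":0,"az":0,"jaw":60},{"x":0,"y":0,"z":0.9,"ax":0,"ay":0,"az":0,"jaw":60},{"x":0,"y":-0.2,"z":0.8,"ax":0,"ay":0,"az":0,"jaw":60},{"x":0,"y":-0.9,"z":0.2,"ax":0,"ay":0,"az":0,"jaw":60},{"x":0,"y":-0.9,"z":0,"ax":0,"ay":0,"az":0,"jaw":60},{"x":0,"y":-0.9,"z":0,"ax":0,"ay":0,"az":0,"jaw":60}]' >/dev/null; python3 d.py .44 -.2 .25
python3 -m inch '[{"x":0,"y":-0.9,"z":0,"ax":0,"ay":0,"az":0,"jaw":60},{"x":0,"y":-0.9,"z":0,"ax":0,"ay":0,"az":0,"jaw":60},{"x":0,"y":-0.9,"z":0,"ax":0,"ay":0,"az":0,"jaw":60},{"x":0,"y":-0.9,"z":0,"ax":0,"ay":0,"az":0,"jaw":60},{"x":0,"y":-0.9,"z":0,"ax":0,"ay":0,"az":0,"jaw":60},{"x":0,"y":-0.9,"z":0,"ax":0,"ay":0,"az":0,"jaw":60},{"x":0,"y":-0.9,"z":0,"ax":0,"ay":0,"az":0,"jaw":60},{"x":0,"y":-0.5,"z":0,"ax":0,"ay":0,"az":0,"jaw":60},{"x":0,"y":0,"z":0,"ax":0,"ay":0,"az":0,"jaw":60}]' >/dev/null; python3 d.py .44 -.2 .25
python3 - <<'E'
from ov import *
from station import capture
for n in("top","scene"): cv2.imwrite(f"pics/{n}4.png",capture(n)[:,:,::-1])
B=[rect(.5768,.2055,.0216,.094,.218,.05),circ(.5768,.205,.029,.052),circ(.44,.21,.0285,.073),circ(.5753,.275,.022,.124),circ(.5783,.135,.022,.07),circ(.5783,.135,.017,.128),circ(.44,.21,.016,.106)]
overlay("top","pics/top4.png","pics/o10.png",(95,140,245,255),5.2,B)
overlay("scene","pics/scene4.png","pics/o11.png",(125,170,275,285),5.2,B)
E
```

```text
t 32.45 tcp [0.4411 0.0334 0.279 ] need(units) [-0.02 -3.89 -0.48] yaw off (units) -0.06 tilt [ 0.006 -0.003] F [ 0.8 -0.8 -0.3] w mm 66.7 j [ 26.   1. -18.   0. -70. -25.]
t 33.58 tcp [ 0.4373 -0.3917  0.2767] need(units) [ 0.05  3.2  -0.45] yaw off (units) -0.03 tilt [ 0.005 -0.001] F [-0.8 -0.3  0. ] w mm 66.5 j [-26.  16.  -0.  -0. -73.  26.]
```

View pics/o10.png

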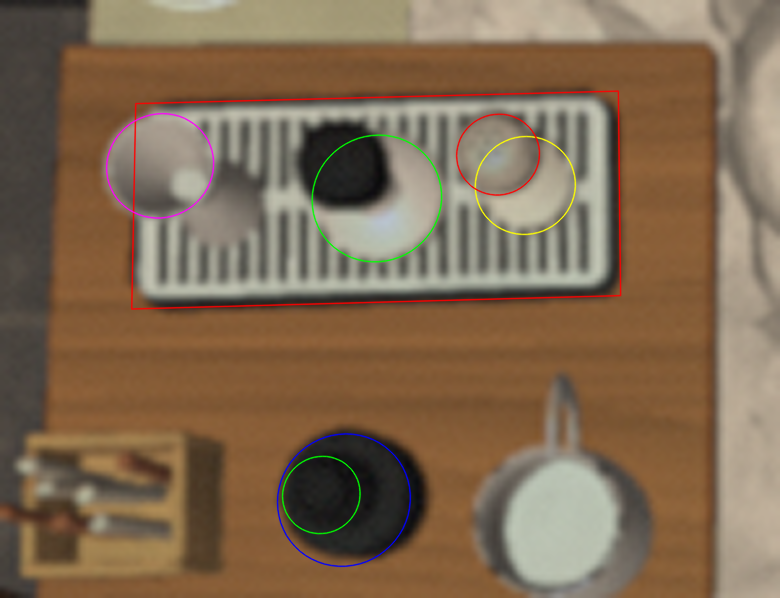

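View pics/o11.png

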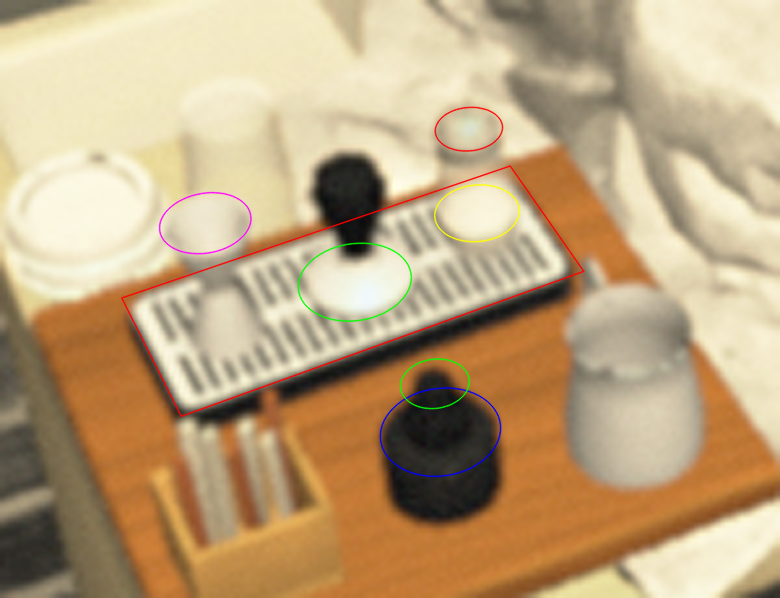

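View pics/scene4.png

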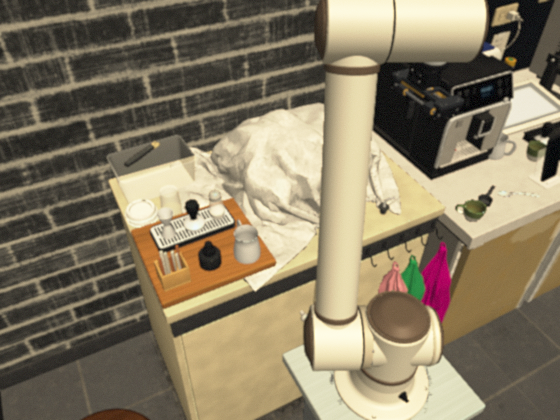

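Run:
```python
from ov import *
o=[]
for f,b,p in(((.44,.21),(.4375,.306),(.428,.114)),((.44,.207),(.4375,.304),(.426,.112))):
  B=[circ(*f,.0285,.034),circ(*f,.0285,.070),rect(*b,.0,.06,.068,.084),rect(*b,.0,.06,.068,.032),circ(*p,.0345,.04)]
  overlay("top","pics/top4.png","pics/a.png",(98,220,228,265),3,B)
  overlay("scene","pics/scene4.png","pics/b.png",(145,215,275,300),3,B)
  o.append(np.vstack([cv2.imread("pics/a.png"),cv2.imread("pics/b.png")]))
cv2.imwrite("pics/o12.png",np.hstack(o))
overlay("top","pics/top4.png","pics/o13.png",(275,215,450,275),4.5,[rect(.4256,-.325,0,.033,.043,.02)])
overlay("scene","pics/scene4.png","pics/b.png",(370,165,440,230),4.5,[])
overlay("scene","pics/scene0.png","pics/a.png",(370,165,440,230),4.5,[])
cv2.imwrite("pics/o14.png",np.hstack([cv2.imread("pics/a.png"),cv2.imread("pics/b.png")]))
```

```text
(no output)
```

View pics/o12.png

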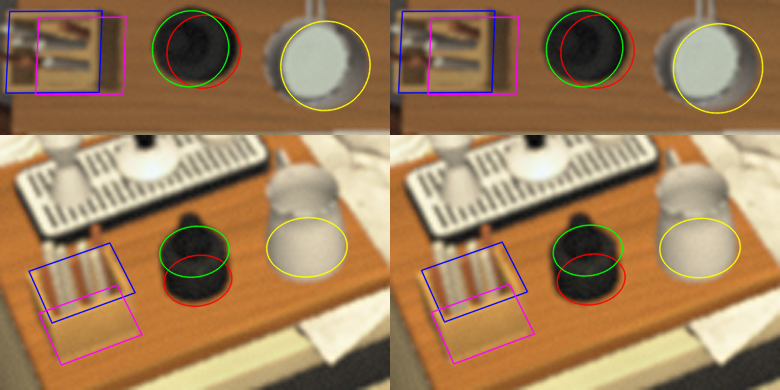

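View pics/o14.png

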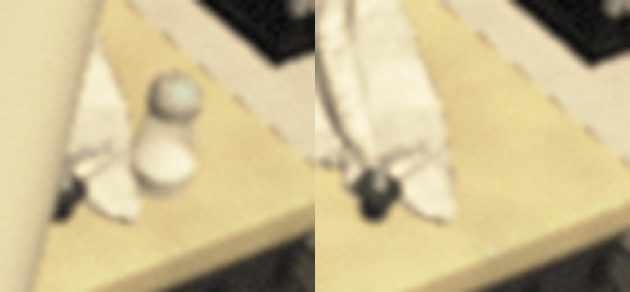

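The flask fits at (0.440, 0.211), midway between the box (y≈0.306) and the pitcher (y≈0.115). The pourer is where it was, and all four things stand free. Handing in.

```bash
python3 -c "
from station import *
print(finish_job())"
```

```text
the job is handed in; nothing more can be done
None
```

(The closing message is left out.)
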